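# Restock the parts cage with its own kind and shut it

## Robot

A 7-joint arm with a two-finger parallel gripper is mounted at the origin on the work surface. World frame = base frame: x ahead of the robot, y to its left, z up, the work surface at z = 0. Lengths are in m, angles in rad, forces in N, time in s.
With the tool pointing down it reaches from about 0.35 to 0.9 m from the base axis. Payload 19.9 kg.
Tool frame: the origin (TCP) lies midway between the tips of the shut fingers; the grasp point (between the pads) lies behind it (ctrl.grip_point_offset is the x of the grasp point in the tool frame, in m); x points along the fingers, z is the direction in which the jaws open and shut, and the axes are right-handed (so a half turn about x gives the same grasp; the last joint's range is limited). The gripper opens to 85 mm and grips with 20 to 120 N. Pads are 22 mm wide; open, the fingers measure 114 mm over their backs; the gripper's body (76 mm by 85 mm) begins 54 mm behind the grasp point. The pads swing forward as they close: fully open they stand 13 mm farther back than shut.
Start: joints at [-1.258, 0.417, -0.01, 1.614, 0.005, 1.111, -0.053], TCP at [0.217, 0.586, 0.231] pointing down, gripper open.
Joint ranges: [-2.81, 2.81], [-0.39, 2.02], [-1.27, 1.25], [0.06, 2.57], [-1.19, 4.33], [0.19, 2], [-2.82, 2.82]. Speed limits (rad/s): [1.89, 1.89, 2.39, 2.39, 3.01, 3.01, 3.01].

## Interface

Orientations are given as a rotation vector (axis times angle).
In Python, from station import ctrl gives the robot as it stands.
- The arm moves only by the tool servo_tool, never from a script. Its argument "series" is a list of rows, each a list of 3 entries, a list of its own where there are three numbers: the turn, a rotation vector about the world's x, y, z in degrees, then the shift along the world's x, y, z in m, then the finger opening in m, from 0 to 0.0854. In form: [[[ax, ay, az], [x, y, z], grip], ...]. A call has 1 to 5 rows; each row shifts and turns the commanded pose from where the row before left it; what a row does not reach is not made up. A row lasts 1/12 s, in which the tool goes at most 41.7 mm and 7.16 degrees, less where a joint would pass 70% of its speed; a pose out of reach is approached as far as the arm can. A call is refused whole if a number of a shift passes 0.0417 or a number of a turn 7.16, either way. A call with a gripper value outside its range is refused whole. The fingers move at their own pace and stop on an object; "newtons" is the grip in N (left out, the last holds). Time passes only in rows, so rows that do not move let the fingers close. It gives the time, the measured TCP pose, the force and the opening at its end, in the units of the state.
- ctrl.get_state(): the state, without advancing time (a new reading comes with each control period).
- ctrl.get_image(name): name is "side" or "top" or "wrist"; returns a dict with "frame" (384x512x3 uint8, red, green, blue), "vertical_fov" (degrees; the focal length in pixels is half the picture's height over the tangent of half this angle, whatever the lens; pixels are square), "cx", "cy" (the principal point, pixels), "k1" (the pictures are not rectified: a ray, as slopes to the right and down, at radius r is drawn at 1 + k1 r^2 times it, then the intrinsics apply), "extrinsics" (4x4, takes a point from camera to world coordinates). Camera axes: x right, y down, z forward; pixel columns grow to the right and rows downward; lengths in m; the calibration is good to about 2 mm. A picture is of the moment at which its call begins. There is no depth.
- ctrl.close_job(): hands the job in, once; it reports no verdict.
The state is a dict: "time_s": time; "joints": joint angles; "dq": joint speeds; "effort": joint torques, N m; "position": TCP position; "ee_rot": TCP orientation; "contact_force": force on the tool from outside, world axes, zero at the start; "ft_torque": the same for the moment, N m; "opening": finger opening in m.
Only numpy, scipy, OpenCV 4.12 (cv2) and the standard library are available. Lean on these libraries where they do the work, as an engineer would, in place of code of your own. Each camera call takes 0.05 s, during which the arm holds its last target. There are 200 camera calls.

## Task

In the wire-topped parts cage on the bench one compartment holds a pipe union and the other a bell reducer. Stand the loose brass union from the bench upright in the compartment that already holds a union just like it, let go of it, and then push the yellow door shut until it snaps home on its catch. Leave the fittings already in the cage standing where they are, and knock nothing over.

Things in the scene. Friction and masses are not known exactly. Their poses are not given: they have to be found in the camera images.
- cage: fixed parts cage, 170 mm deep (x, to its back), 300 wide (y, to its left), 240 high; origin at the centre of its underside. Front open (x = -85). Solid floor 15 thick, side walls 5 thick, roof and back of steel bars 43 apart: see through, but reach in only by the front, tilted. A floor divider 4 thick, 20 high along x at y = 0 makes two compartments; each has a fitting at the back, x about 40
- cage_roof (a point): middle of the lower front edge of the cage's roof, 225 mm above the bench, directly over the open front; axes as the cage
- cage_left (a point): middle of the free floor in front of the fitting in the left compartment (45 mm in from the open front), at floor height, 15 mm above the bench; the compartment is 143 mm wide; axes as the cage
- cage_right (a point): the same point in the right compartment
- door (a joint): yellow steel door (300 wide, 234 high, 15 thick, 0.7 kg), hinged on the cage's left front edge: 0 fully shut, grows as it swings out towards the robot, 2.1 rad at most; starts well open, stays where it is left. A strike on it meets the sprung catch at about 0.07 rad; 4 to 8 N at door_push snaps it over, then it is held at 0
- catch_roller (a point): top of the sprung roller catch, 18 mm above the cage floor in its front right corner; do not set things on it
- door_hinge (a point): point on the hinge axis of the door, 120 mm above the bench; its frame turns with the door: the door panel runs along its -y, the door's outer face looks along its -x and lies 15 mm from the axis
- door_push (a point): point on the door's outer face, 160 mm from the hinge axis, 205 mm above the bench: a place to push with the fingertips, keeping the gripper body above the door and the cage; clear of the handle (a vertical bar 35 mm off the face, 270 mm from the hinge axis, 75 to 165 mm above the bench); its axes are those of door_hinge
- union: the loose fitting to be put away, on the open bench: turned brass pipe union standing on end, axis z, 88 mm high: smooth round barrel of 44 mm diameter from 24 to 64 mm above its foot, ribbed threads of 38 mm diameter above and below it; origin at the centre of its foot; 0.25 to 0.5 kg
- mate: fitting of the same kind as the loose one, standing in one of the cage's compartments: turned brass pipe union standing on end, axis z, 88 mm high: smooth round barrel of 44 mm diameter from 24 to 64 mm above its foot, ribbed threads of 38 mm diameter above and below it; origin at the centre of its foot
- reducer: brass bell reducer standing in the other compartment: 58 mm high, foot 48 mm in diameter, neck 28 mm; origin at the centre of its foot
- camlock: bystander: aluminium camlock coupling standing on the bench, 54 mm in diameter, 60 high; origin at the centre of its foot
- jar: bystander: closed jar standing on the bench, 56 mm in diameter, 75 high; origin at the centre of its foot
Mind the look-alikes: they are no part of the job. Leave any pink look-alike of the union alone. What is shaped like the reducer but green or purple is not meant.

How it is judged:
By the outcome, as a careful person would: the job done as asked, in the order asked, and still so for the second after the job is handed in, with the robot touching nothing.
It also fails if it takes over 67 s, if anything falls off the work surface, if the arm or the gripper's body presses on something with over 40 N, if the wrist force passes 120 N, or if a joint passes its speed limit or range.

## Working session

There is one attempt and no reset: what is moved stays moved. The work goes in short steps, Python scripts to look and compute and a tool call to move; the robot and the scene stay as the last step left them, time stands still between calls to the robot, and variables do not carry over. Pictures are saved under pics/ and viewed, about 8 in all and at most 12, crops included, and the job is handed in when it is done.

Besides the shell and the picture viewer there is one more tool, called as a command line: name --argument value ..., lists and objects as JSON in quotes. servo_tool: Moves the arm, as the interface text tells. Its arguments: {"type":"object","properties":{"series":{"type":"array","items":{"type":"array"}},"newtons":{"type":"number"}},"required":["series"]}

```bash
ls; mkdir -p pics; cat > h.py <<'E'
import numpy as np, cv2
from station import ctrl
from scipy.spatial.transform import Rotation as R
def grab(name, fn=None):
    d=ctrl.get_image(name); 
    if fn: cv2.imwrite('pics/'+fn, d['frame'][:,:,::-1])
    return d
def K(d):
    f=192/np.tan(np.radians(d['vertical_fov'])/2); return np.array([[f,0,d['cx']],[0,f,d['cy']],[0,0,1.]])
def proj(d,P):
    E=np.linalg.inv(d['extrinsics']); P=np.atleast_2d(P)
    return cv2.projectPoints(P.astype(float),cv2.Rodrigues(E[:3,:3])[0],E[:3,3],K(d),np.array([d['k1'],0,0,0.]))[0].reshape(-1,2)
def ray(d,uv):
    p=cv2.undistortPoints(np.array([[uv]],float),K(d),np.array([d['k1'],0,0,0.])).ravel()
    E=np.array(d['extrinsics']); return E[:3,3],E[:3,:3]@np.array([p[0],p[1],1])
def atz(d,uv,z):
    o,v=ray(d,uv); return o+v*(z-o[2])/v[2]
E
python3 - <<'E'
from h import *
import pickle
D={}
for n in('side','top','wrist'):
    d=grab(n); D[n]=d; print(n,d['vertical_fov'],d['cx'],d['cy'],d['k1'],np.round(d['extrinsics'],3).tolist())
pickle.dump(D,open('d0.pkl','wb'))
im=np.hstack([cv2.resize(D[n]['frame'],(512,384)) for n in('side',)])
for n in D: cv2.imwrite(f'pics/{n}0.png',cv2.resize(D[n]['frame'],(768,576),interpolation=cv2.INTER_CUBIC)[:,:,::-1])
print(ctrl.get_state(), ctrl.grip_point_offset)
E
```

```text
pics
side 52.237309562324114 256.2730728025481 186.63899608304328 0.021550324501765514 [[0.101, 0.788, -0.608, 1.169], [0.995, -0.076, 0.068, -0.21], [0.007, -0.612, -0.791, 0.958], [0.0, 0.0, 0.0, 1.0]]
top 45.66606250762266 252.4240341768938 185.79131521124344 -0.09516280157349756 [[-0.011, -0.994, 0.109, 0.461], [-1.0, 0.013, 0.019, -0.133], [-0.02, -0.109, -0.994, 1.063], [0.0, 0.0, 0.0, 1.0]]
wrist 71.32651890158283 255.53027452932955 189.132489507442 -0.056750100442300194 [[0.345, 0.9, 0.266, 0.148], [0.938, -0.331, -0.098, 0.612], [-0.0, 0.283, -0.959, 0.373], [0.0, 0.0, 0.0, 1.0]]
{'time_s': 0.15, 'joints': array([-1.25849481,  0.41784793, -0.01032173,  1.61399161,  0.00467927,
        1.11071209, -0.05298214]), 'dq': array([-0.00143999, -0.00170608,  0.00042815, -0.00020787, -0.00118915,
       -0.00017376, -0.00023354]), 'effort': array([ 4.92145573e-04, -8.64742970e+01,  6.78682923e-01, -4.35056949e+01,
        1.90941134e-02,  5.86794209e-03,  7.31219893e-05]), 'position': array([0.21644437, 0.58605689, 0.2308156 ]), 'ee_rot': array([-0.94534904,  1.3568024 ,  0.94439681]), 'contact_force': array([-0.14786545, -0.31166298,  0.55776643]), 'ft_torque': array([ 0.01776581, -0.02278388, -0.00179558]), 'opening': 0.08523128280076951} -0.0187
```

View pics/side0.png

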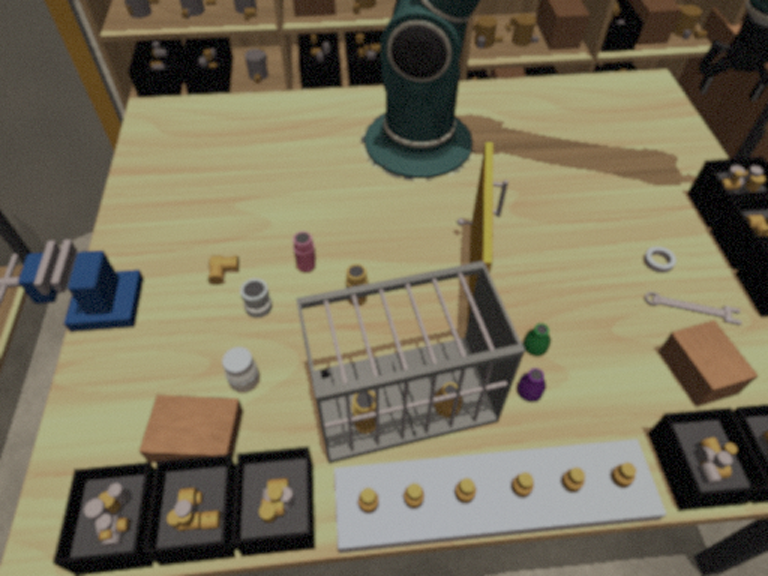

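View pics/top0.png

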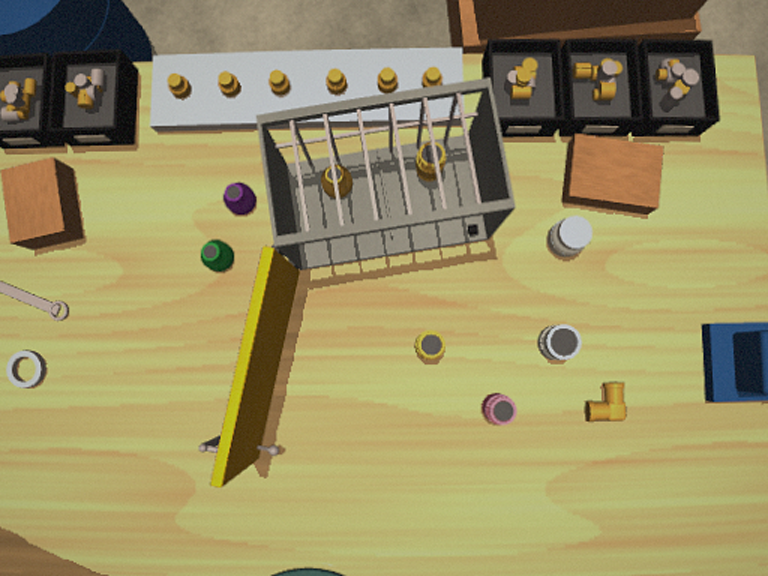

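Side view (768 px scale): brass union on the bench at about (357,278), with the cage in the middle and its fittings at (364,408) and (447,398). Top view: the union is at (430,345), the cage fittings at (337,180) and (430,160), and the door is open along (265,250)–(220,485).

Candidates for the union (top view): brass at (430,345), pink look-alike at (500,410), camlock at (560,342), elbow at (605,405). I choose the brass one. Next is one close crop of it together with both cage fittings.

```bash
python3 - <<'E'
from h import *
import pickle
D=pickle.load(open('d0.pkl','rb'))
s=D['side']['frame'];t=D['top']['frame']
a=cv2.resize(s[165:310,190:355],(0,0),fx=3.6,fy=3.6,interpolation=cv2.INTER_CUBIC)[:520]
cv2.imwrite('pics/c1.png',a[:,:,::-1]); print(a.shape)
b=cv2.resize(t[45:255,165:350],(0,0),fx=2.8,fy=2.8,interpolation=cv2.INTER_CUBIC)
cv2.imwrite('pics/c2.png',b[:,:,::-1]); print(b.shape)
E
```

```text
(520, 594, 3)
(588, 518, 3)
```

View pics/c1.png

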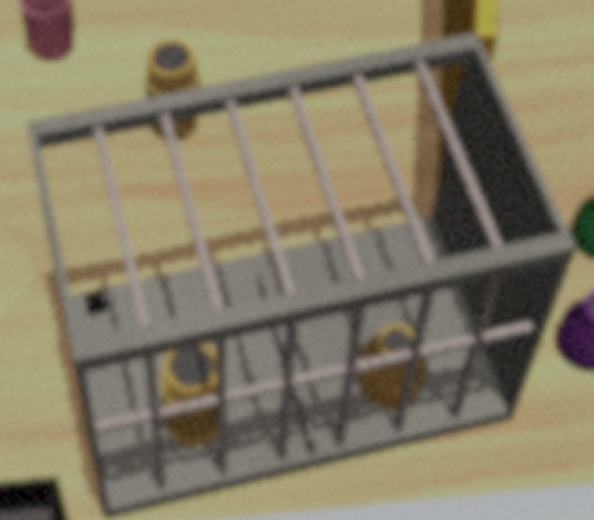

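View pics/c2.png

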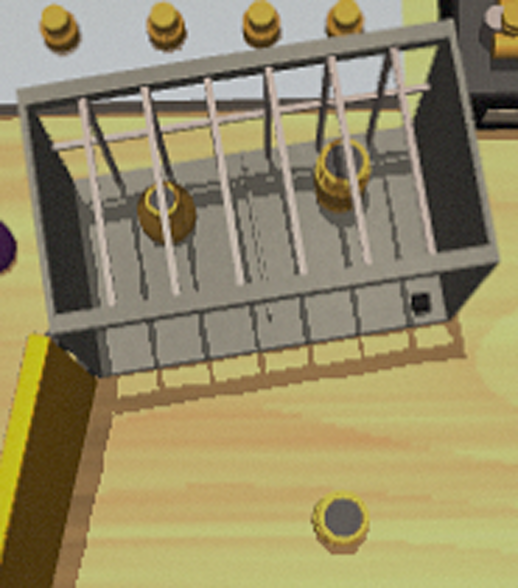

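```bash
cat > fit.py <<'E'
from h import *
import pickle
from scipy.optimize import least_squares
D=pickle.load(open('d0.pkl','rb'));T=D['top'];S=D['side']
c2=lambda u,v:(165+u/2.8,45+v/2.8); c1=lambda u,v:(190+u/3.6,165+v/3.6)
BL,BR,FR,FL=[.085,.15,.24],[.085,-.15,.24],[-.085,-.15,.24],[-.085,.15,.24]
obs=[(T,BL,c2(18,92)),(T,BR,c2(452,20)),(T,FR,c2(497,250)),(T,FL,c2(50,332)),
 (S,FR,c1(32,122)),(S,FL,c1(472,37)),(S,BL,c1(572,240)),(S,BR,c1(80,360)),(S,[.085,-.15,0],c1(108,513)),(S,[.085,.15,0],c1(512,415))]
def W(p,P): c,s=np.cos(p[2]),np.sin(p[2]); return np.array([p[0]+c*P[0]-s*P[1],p[1]+s*P[0]+c*P[1],P[2]])
res=lambda p:np.concatenate([proj(d,W(p,P))[0]-np.array(q) for d,P,q in obs])
r=least_squares(res,[.6,-.1,.1],loss='soft_l1'); p=r.x
if __name__=='__main__':
    print('cage',p.round(4),np.degrees(p[2])); print(res(p).reshape(-1,2).round(1).tolist())
    ut=atz(T,c2(343,518),.088); us=atz(S,c1(172,57),.088); print('union',ut.round(4),us.round(4))
    cy,sy=np.cos(p[2]),np.sin(p[2])
    def L(P): d=P[:2]-p[:2]; return np.array([cy*d[0]+sy*d[1],-sy*d[0]+cy*d[1]]).round(4)
    print('mate local',L(atz(T,c2(344,162),.103)),L(atz(S,c1(192,362),.103)),'red',L(atz(T,c2(162,197),.073)))
    for n,P in dict(left=[-.04,.0735,.015],right=[-.04,-.0735,.015],roof=[-.085,0,.225],hingeC=[-.085,.15,.12],catch=[-.075,-.135,.033]).items(): print(n,W(p,P).round(4))
    print('catch local seen',L(atz(T,c2(421,302),.033)))
    for nm,(u,v,z) in dict(hing=(270,248,.234),free1=(213,486,.234),free2=(225,486,.234)).items(): print(nm,atz(T,(u/1.5,v/1.5),z).round(4))
    for nm,uv in dict(pink=(500,410,.088),cam=(560,343,.06),jar=(573,233,.075),green=(210,252,.058)).items(): print(nm,atz(T,(uv[0]/1.5,uv[1]/1.5),uv[2]).round(3))
E
python3 fit.py
```

```text
cage [ 0.6992 -0.1238  0.1578] 9.04283250501848
[[-2.1, -0.6], [-0.8, -1.5], [0.8, 3.0], [-0.4, 1.3], [-2.1, -0.4], [0.5, -2.4], [1.1, 0.8], [-1.3, 0.1], [-1.0, 1.5], [-0.3, -0.0]]
union [ 0.4723 -0.1879  0.088 ] [ 0.4754 -0.1853  0.088 ]
mate local [ 0.0353 -0.076 ] [ 0.036 -0.074] red [0.0407 0.0686]
left [ 0.6482 -0.0575  0.015 ]
right [ 0.6713 -0.2027  0.015 ]
roof [ 0.6153 -0.1372  0.225 ]
hingeC [0.5917 0.011  0.12  ]
catch [ 0.6464 -0.2689  0.033 ]
catch local seen [-0.0717 -0.1246]
hing [0.5918 0.0166 0.234 ]
free1 [0.3036 0.0852 0.234 ]
free2 [0.3037 0.0705 0.234 ]
pink [ 0.38  -0.283  0.088]
cam [ 0.473 -0.378  0.06 ]
jar [ 0.633 -0.4    0.075]
green [0.615 0.139 0.058]
```

```bash
python3 - <<'E'
from h import *
import pickle
D=pickle.load(open('d0.pkl','rb'))
s=ctrl.get_state(); A=R.from_rotvec(s['ee_rot']).as_matrix()
print('tool axes cols\n',A.round(3)); E=np.array(D['wrist']['extrinsics'])
print('cam in tool',(A.T@(E[:3,3]-s['position'])).round(3),(A.T@E[:3,2]).round(2))
y=np.radians(9.04)
for al in(40,45,50):
  a=np.radians(al)
  x=np.array([np.cos(a)*np.cos(y),np.cos(a)*np.sin(y),-np.sin(a)])
  for sg in(1,-1):
    z=sg*np.array([-np.sin(y),np.cos(y),0]); B=np.c_[x,np.cross(z,x),z]
    print(al,sg,'y:',B[:,1].round(2),'turn deg',np.degrees(R.from_matrix(B@A.T).as_rotvec()).round(1))
E
```

```text
tool axes cols
 [[-0.    -0.938  0.346]
 [-0.001  0.346  0.938]
 [-1.    -0.    -0.001]]
cam in tool [-0.142  0.073  0.   ] [ 0.96 -0.28  0.  ]
40 1 y: [-0.63 -0.1  -0.77] turn deg [ -4.9 -50.3  27.4]
40 -1 y: [0.63 0.1  0.77] turn deg [  66.3   -6.6 -138.3]
45 1 y: [-0.7  -0.11 -0.71] turn deg [ -4.4 -45.3  27.8]
45 -1 y: [0.7  0.11 0.71] turn deg [  59.9   -6.  -140.6]
50 1 y: [-0.76 -0.12 -0.64] turn deg [ -3.9 -40.2  28.1]
50 -1 y: [0.76 0.12 0.64] turn deg [  53.4   -5.3 -142.7]
```

View pics/wrist0.png

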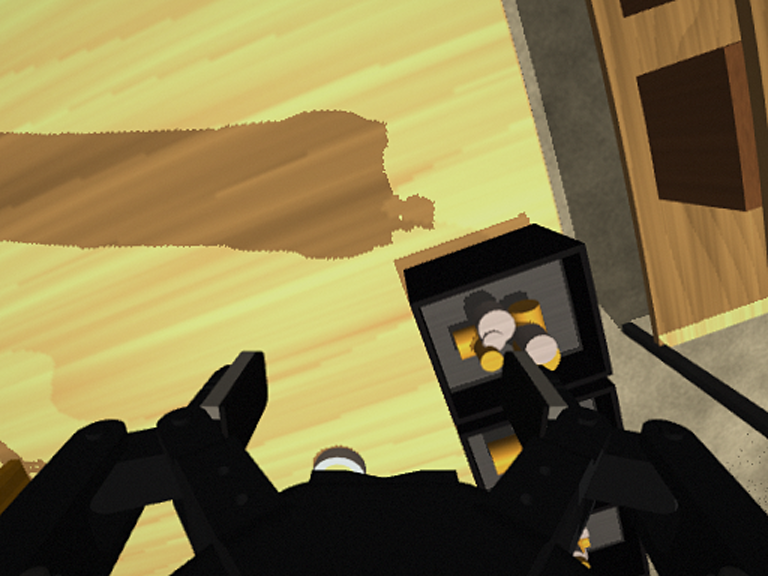

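The wrist view shows only the gripper fingers, an empty bench and bins. Next I swing over the door at height.

servo_tool --series '[[[0,0,0],[0.02,-0.025,0.026],0.07],[[0,0,0],[0.02,-0.025,0.026],0.07],[[0,0,0],[0.02,-0.025,0.026],0.07],[[0,0,0],[0.02,-0.025,0.026],0.07],[[0,0,0],[0.02,-0.025,0.026],0.07]]' --newtons 40

```text
time_s: 0.57
position: [0.3172, 0.4597, 0.3624]
ee_rot: [-0.945, 1.356, 0.945]
contact_force: [0.5, 0.0, 0.0]
opening: 0.0699
```

servo_tool --series '[[[0,0,0],[0.02,-0.036,0],0.07],[[0,0,0],[0.02,-0.036,0],0.07],[[0,0,0],[0.02,-0.036,0],0.07],[[0,0,0],[0.02,-0.036,0],0.07],[[0,0,0],[0.02,-0.036,0],0.07]]'

```text
time_s: 0.98
position: [0.417, 0.2793, 0.3613]
ee_rot: [-0.945, 1.356, 0.945]
contact_force: [1.0, 0.9, -0.2]
opening: 0.0699
```

```bash
python3 -c "
from h import *
s=ctrl.get_state();print(s['joints'].round(3),s['position'],s['ee_rot'],s['time_s'],s['contact_force'].round(1))"
```

```text
[-0.84   0.09   0.204  1.741 -0.019  1.312  0.585] [0.41698148 0.27928339 0.36131202] [-0.94471626  1.3559193   0.94496134] 0.9833 [ 1.   0.9 -0.2]
```

servo_tool --series '[[[0,0,0],[0.004,-0.041,0],0.07],[[0,0,0],[0.004,-0.041,0],0.07],[[0,0,0],[0.004,-0.041,0],0.07],[[0,0,0],[0.004,-0.041,0],0.07],[[0,0,0],[0.004,-0.041,0],0.07]]'

```text
time_s: 1.4
position: [0.4361, 0.0742, 0.3613]
ee_rot: [-0.945, 1.356, 0.945]
contact_force: [1.1, -0.4, -0.0]
opening: 0.0701
```

servo_tool --series '[[[0,0,0],[0,-0.041,0],0.07],[[0,0,0],[0,-0.041,0],0.07],[[0,0,0],[0,-0.041,0],0.07],[[0,0,0],[0,-0.041,0],0.07],[[0,0,0],[0,-0.041,0],0.07]]'

```text
time_s: 1.82
position: [0.4359, -0.1307, 0.3614]
ee_rot: [-0.945, 1.355, 0.945]
contact_force: [1.4, 1.0, -0.7]
opening: 0.0701
```

servo_tool --series '[[[-0.55,-5.66,3.47],[0,-0.014,-0.01],0.07],[[-0.55,-5.66,3.47],[0,-0.014,-0.01],0.07],[[-0.55,-5.66,3.47],[0,-0.014,-0.01],0.07],[[-0.55,-5.66,3.47],[0,-0.014,-0.01],0.07],[[0,0,0],[0,0,0],0.07]]'

```text
time_s: 2.23
position: [0.4338, -0.1871, 0.3191]
ee_rot: [-1.271, 0.938, 0.853]
contact_force: [-1.1, -0.1, 0.0]
opening: 0.0701
```

```bash
python3 -c "
from h import *
s=ctrl.get_state();print(s['joints'].round(3),s['position'],s['ee_rot'],s['time_s'],s['contact_force'].round(1));print(R.from_rotvec(s['ee_rot']).as_matrix().round(3))"
```

```text
[-0.408 -0.239  0.753  2.125  0.019  0.818  1.813] [ 0.43376045 -0.18712448  0.3191234 ] [-1.27126309  0.93783388  0.85338731] 2.2333 [-1.1 -0.1  0. ]
[[ 0.39  -0.916  0.098]
 [ 0.011  0.111  0.994]
 [-0.921 -0.387  0.053]]
```

servo_tool --series '[[[-0.55,-5.66,3.47],[0,-0.002,-0.03],0.07],[[-0.55,-5.66,3.47],[0,-0.002,-0.03],0.07],[[-0.55,-5.66,3.47],[0,-0.002,-0.03],0.07],[[-0.55,-5.66,3.47],[0,-0.002,-0.03],0.07],[[0,0,0],[0,0,0],0.07]]'

```text
time_s: 2.65
position: [0.4339, -0.1851, 0.2366]
ee_rot: [-1.478, 0.594, 0.775]
contact_force: [0.3, 1.0, 1.0]
opening: 0.0703
```

```bash
cat > st.py <<'E'
from h import *
from fit import p
s=ctrl.get_state();A=R.from_rotvec(s['ee_rot']).as_matrix()
c,sn=np.cos(p[2]),np.sin(p[2])
def loc(P): d=P[:2]-p[:2]; return np.array([c*d[0]+sn*d[1],-sn*d[0]+c*d[1],P[2]])
G=s['position']+A[:,0]*ctrl.grip_point_offset
if __name__=='__main__':
    print('q',s['joints'].round(3),'tcp',s['position'].round(4),'t',s['time_s'],'F',s['contact_force'].round(1),'open',round(s['opening'],4))
    print(A.round(3).tolist(),'G',G.round(4),'Gloc',loc(G).round(4))
    y=p[2];a=np.radians(45)
    x=np.array([np.cos(a)*np.cos(y),np.cos(a)*np.sin(y),-np.sin(a)]);z=np.array([-np.sin(y),np.cos(y),0]);B=np.c_[x,np.cross(z,x),z]
    print('turn to 45',np.degrees(R.from_matrix(B@A.T).as_rotvec()).round(2))
E
python3 st.py
```

```text
q [-0.712 -0.36   1.193  2.393 -0.284  0.338  2.466] tcp [ 0.4339 -0.1851  0.2366] t 2.65 F [0.3 1.  1. ] open 0.0703
[[0.636, -0.764, -0.109], [0.093, -0.064, 0.994], [-0.766, -0.642, 0.03]] G [ 0.422  -0.1868  0.251 ] Gloc [-0.2837 -0.0187  0.251 ]
turn to 45 [-1.03 -5.25  2.7 ]
```

```bash
cat > kin.py <<'E'
from h import *
from scipy.optimize import least_squares
import itertools, pickle, os
data=[([-1.25849481,.41784793,-.01032173,1.61399161,.00467927,1.11071209,-.05298214],[.21644437,.58605689,.2308156],[-.94534904,1.3568024,.94439681]),
([-.84,.09,.204,1.741,-.019,1.312,.585],[.41698,.27928,.36131],[-.94471626,1.3559193,.94496134]),
([-.408,-.239,.753,2.125,.019,.818,1.813],[.43376,-.187124,.319123],[-1.27126309,.93783388,.85338731]),
([-.712,-.36,1.193,2.393,-.284,.338,2.466],[.4339,-.1851,.2366],[-1.478,.594,.775])]
LO=np.array([-2.81,-.39,-1.27,.06,-1.19,.19,-2.82]);HI=np.array([2.81,2.02,1.25,2.57,4.33,2,2.82])
def rz(a):c,s=np.cos(a),np.sin(a);return np.array([[c,-s,0],[s,c,0],[0,0,1]])
def ry(a):c,s=np.cos(a),np.sin(a);return np.array([[c,0,s],[0,1,0],[-s,0,c]])
def fk(q,m):
    sg,x=m; h,L1,L2,L3,e1,e2,e3,c1,c7=x
    A=rz(sg[0]*q[0]+c1)@ry(q[1]); P=np.array([0,0,h])
    A=A@rz(sg[1]*q[2]); P=P+A@[e1,0,L1]
    A=A@ry(q[3]); P=P+A@[e2,0,0]; A=A@rz(sg[2]*q[4]); P=P+A@[0,0,L2]
    A=A@ry(q[5]); P=P+A@[e3,0,0]; A=A@rz(sg[3]*q[6]+c7); P=P+A@[0,0,L3]
    return P,A@np.array([[0,0,1],[0,1,0],[-1,0,0]]).T if False else A@np.array([[0.,1,0],[0,0,1],[1,0,0]])
if __name__=='__main__':
    best=None
    for sg in itertools.product([-1,1],repeat=4):
      for c7 in(0,1.57,3.14,-1.57):
        def f(x):
            o=[]
            for q,P,r in data:
                p,A=fk(q,(sg,x)); o+=list((p-P)*5)+list(R.from_matrix(A.T@R.from_rotvec(r).as_matrix()).as_rotvec())
            return np.array(o)
        s=least_squares(f,[.35,.4,.4,.3,0,0,0,0,c7])
        if best is None or s.cost<best[0]: best=(s.cost,(sg,s.x))
    print(best); pickle.dump(best[1],open('kin.pkl','wb'))
E
python3 kin.py
```

```text
(np.float64(0.0012403516380562456), ((-1, -1, -1, -1), array([ 2.91919165e-01,  4.82969845e-01,  4.75653487e-01,  3.04670895e-01,
       -7.36272987e-04, -1.49044382e-02,  3.04935067e-03, -5.29016339e-02,
        1.52195168e+00])))
```

```bash
cat > plan.py <<'E'
from kin import *
from fit import p
m=pickle.load(open('kin.pkl','rb'))
def ori(al,yaw):
    a=np.radians(al);y=yaw
    x=np.array([np.cos(a)*np.cos(y),np.cos(a)*np.sin(y),-np.sin(a)]);z=np.array([-np.sin(y),np.cos(y),0]);return np.c_[x,np.cross(z,x),z]
def err(q,P,B): a,A=fk(q,m); return np.r_[P-a,R.from_matrix(B@A.T).as_rotvec()]
def jac(q): 
    a,A=fk(q,m);J=np.zeros((6,7))
    for i in range(7):
        d=np.zeros(7);d[i]=1e-5;b,Bm=fk(q+d,m);J[:,i]=np.r_[b-a,R.from_matrix(Bm@A.T).as_rotvec()]/1e-5
    return J
def track(q,P,B,n):
    """min-norm tracking from the present pose to P,B in n rows"""
    q=np.array(q,float);a,A=fk(q,m);rv=R.from_matrix(B@A.T).as_rotvec();out=[]
    for k in range(1,n+1):
        Pk=a+(P-a)*k/n;Bk=R.from_rotvec(rv*k/n).as_matrix()@A
        for _ in range(4): q=q+np.linalg.pinv(jac(q))@err(q,Pk,Bk)
        out.append(q.copy())
    return np.array(out)
def margin(q): return np.minimum(q-LO,HI-q)
E
python3 - <<'E'
from plan import *
yaw=p[2];U=np.array([.474,-.187,.045])
for al in(45,50,55,60):
  for yw in(yaw,yaw-.4,yaw-.8,yaw+.4,yaw+.8,yaw+1.2):
    B=ori(al,yw);P=U+.0187*B[:,0];b=None
    rng=np.random.default_rng(0)
    for _ in range(12):
        q0=LO+(HI-LO)*rng.random(7)
        if _<4: q0=np.array([-.4+.4*_,0,.4*(1.-_),2.1,0,.8,1.8])
        q0=np.clip(q0,LO+.01,HI-.01)
        s=least_squares(lambda q:np.r_[err(q,P,B)*100,.05*(q-(LO+HI)/2)/(HI-LO)],q0,bounds=(LO,HI),max_nfev=60)
        if np.abs(err(s.x,P,B)).max()<.003:
            mm=margin(s.x).min()
            if b is None or mm>b[0]: b=(mm,s.x)
    print(al,round(yw,2),None if b is None else (round(b[0],2),b[1].round(2)))
E
```

```text
45 0.16 (np.float64(0.15), array([ 1.09,  0.59, -0.5 ,  2.42,  3.99,  0.46, -1.56]))
45 -0.24 (np.float64(0.06), array([-0.11,  0.58,  0.56,  2.51,  3.63,  0.77, -2.08]))
45 -0.64 (np.float64(0.08), array([ 0.84,  0.66, -0.74,  2.49,  2.41,  0.9 , -1.04]))
45 0.56 (np.float64(0.08), array([ 1.69,  1.13, -1.19,  2.25,  0.93,  0.27,  2.14]))
45 0.96 (np.float64(0.42), array([ 1.1 ,  0.72, -0.44,  2.06, -0.77,  0.73, -2.35]))
45 1.36 (np.float64(0.56), array([ 0.89,  0.76, -0.27,  1.87, -0.58,  1.03, -2.26]))
50 0.16 (np.float64(0.13), array([ 1.1 ,  0.57, -0.56,  2.39,  3.99,  0.32, -1.61]))
50 -0.24 (np.float64(0.1), array([-0.22,  0.57,  0.67,  2.47,  3.79,  0.65, -2.26]))
50 -0.64 (np.float64(0.11), array([ 0.91,  0.64, -0.81,  2.46,  2.27,  0.8 , -0.9 ]))
50 0.56 (np.float64(0.14), array([ 1.25,  0.66, -0.65,  2.24, -1.05,  0.35, -2.41]))
50 0.96 (np.float64(0.42), array([ 1.  ,  0.66, -0.36,  2.07, -0.77,  0.71, -2.4 ]))
50 1.36 (np.float64(0.5), array([ 0.86,  0.72, -0.27,  1.89, -0.54,  0.96, -2.32]))
55 0.16 (np.float64(0.05), array([ 1.47,  0.81, -1.07,  2.36,  2.07,  0.24,  0
[... 243 characters left out ...]
.01,  0.37, -2.53]))
55 0.96 (np.float64(0.34), array([ 0.92,  0.62, -0.32,  2.07, -0.72,  0.67, -2.48]))
55 1.36 (np.float64(0.51), array([ 0.74,  0.67, -0.15,  1.92, -0.57,  0.93, -2.31]))
60 0.16 (np.float64(0.08), array([ 1.41,  0.76, -1.07,  2.33,  1.66,  0.27,  0.75]))
60 -0.24 (np.float64(0.19), array([ 1.24,  0.67, -0.99,  2.38,  2.05,  0.44, -0.14]))
60 -0.64 (np.float64(0.2), array([ 1.06,  0.66, -0.96,  2.37,  1.91,  0.68, -0.51]))
60 0.56 (np.float64(0.17), array([ 0.87,  0.52, -0.32,  2.21, -0.96,  0.41, -2.65]))
60 0.96 (np.float64(0.3), array([ 0.76,  0.57, -0.18,  2.08, -0.73,  0.67, -2.52]))
60 1.36 (np.float64(0.47), array([ 0.67,  0.63, -0.1 ,  1.94, -0.55,  0.88, -2.35]))
```

```bash
python3 - <<'E'
from plan import *
from fit import W
yaw=p[2]
for lx in(-.17,-.15,-.13,-.09,-.04):
 for al in(45,50):
  for yw in (yaw,):
    B=ori(al,yw);U=W(p,[lx,-.0735,.045 if lx<-.1 else .075]);P=U+.0187*B[:,0];b=None
    for _ in range(8):
        q0=np.array([[.4,.3,0,2.1,0,.8,1.8],[-.2,.3,.6,2,0,.5,2.],[1,.3,-.6,2,0,.5,1.5],[0.4,.3,0,2,0,.3,1.6],[.1,.6,.3,1.8,0,.4,1.6],[.3,.6,0,2,3.1,.4,-1.6],[.3,.8,0,2,2,.4,-1],[.3,.8,0,2,-1,.4,2.6]][_])
        s=least_squares(lambda q:np.r_[err(q,P,B)*100,.05*(q-(LO+HI)/2)/(HI-LO)],q0,bounds=(LO,HI),max_nfev=80)
        if np.abs(err(s.x,P,B)).max()<.003:
            mm=margin(s.x).min()
            if b is None or mm>b[0]: b=(mm,s.x)
    print(lx,U.round(3),al,round(yw,2),None if b is None else (round(b[0],2),b[1].round(2)))
# min-norm tracking from now: up-right, tool down over union
q=ctrl.get_state()['joints']
a,A=fk(q,m);print('fk err',a-ctrl.get_state()['position'])
for n,P,al in [(6,[.45,-.187,.25],90),(8,[.474,-.187,.03],90),(6,[.474,-.187,.12],90),(4,[.563,-.22,.12],90)]:
    t=track(q,np.array(P),ori(al,yaw),n);q=t[-1];print(P,al,q.round(2),'mm',margin(t).min().round(2))
t=track(q,np.array([.563,-.22,.03]),ori(90,yaw),4);q=t[-1];print(q.round(2))
B=ori(45,yaw);U=W(p,[-.15,-.0735,.045]);Pg=U+.0187*B[:,0]
for P,al in[([.563,-.22,.2],90),(Pg-.1*B[:,0],45),(Pg,45),(W(p,[-.15,-.0735,.075])+.0187*B[:,0],45),(W(p,[-.04,-.0735,.075])+.0187*B[:,0],45)]:
    t=track(q,np.array(P),ori(al,yaw),9);q=t[-1];print(np.round(P,3),al,q.round(2),'mm',margin(t).min().round(2))
E
```

```text
-0.17 [ 0.543 -0.223  0.045] 45 0.16 (np.float64(0.17), array([ 0.95,  0.63, -0.4 ,  2.24,  4.16,  0.42, -1.8 ]))
-0.17 [ 0.543 -0.223  0.045] 50 0.16 (np.float64(0.13), array([ 1.48,  1.01, -1.14,  2.22,  1.98,  0.32,  0.62]))
-0.15 [ 0.563 -0.22   0.045] 45 0.16 (np.float64(0.18), array([ 0.88,  0.64, -0.36,  2.21,  4.15,  0.42, -1.84]))
-0.15 [ 0.563 -0.22   0.045] 50 0.16 (np.float64(0.13), array([ 1.43,  1.01, -1.12,  2.18,  1.97,  0.32,  0.61]))
-0.13 [ 0.582 -0.217  0.045] 45 0.16 (np.float64(0.19), array([ 0.84,  0.65, -0.36,  2.18,  4.14,  0.4 , -1.85]))
-0.13 [ 0.582 -0.217  0.045] 50 0.16 (np.float64(0.14), array([ 1.39,  1.02, -1.12,  2.15,  1.95,  0.33,  0.63]))
-0.09 [ 0.622 -0.211  0.075] 45 0.16 (np.float64(0.11), array([ 1.36,  1.03, -1.16,  2.11,  2.05,  0.31,  0.51]))
-0.09 [ 0.622 -0.211  0.075] 50 0.16 (np.float64(0.12), array([ 1.3 ,  0.95, -1.12,  2.07,  1.74,  0.31,  0.74]))
-0.04 [ 0.671 -0.203  0.075] 45 0.16 (np.float64(0.09), array([ 1.23,  1.01, -1.09,  2.01,  2.02,  0.28,  0.48]))
-0.04 [ 0.671 -0.203  0.075] 50 0.16 (np.float64(0.11), array([ 1.18,  0.95, -1.06,  1.97,  1.65,  0.3 ,  0.77]))
fk err [ 0.00018366 -0.0003647  -0.0008296 ]
[0.45, -0.187, 0.25] 90 [-0.58  0.25  1.06  1.93 -0.25  1.1   2.31] mm 0.12
[0.474, -0.187, 0.03] 90 [-0.29  0.63  0.76  2.04 -0.66  0.73  2.62] mm 0.2
[0.474, -0.187, 0.12] 90 [-0.4   0.49  0.9   2.   -0.5   0.88  2.5 ] mm 0.22
[0.563, -0.22, 0.12] 90 [-0.28  0.65  0.83  1.76 -0.56  0.99  2.5 ] mm 0.32
[-0.22  0.77  0.74  1.8  -0.67  0.85  2.57]
[ 0.563 -0.22   0.2  ] 90 [-0.33  0.56  0.9   1.7  -0.48  1.12  2.44] mm 0.26
[ 0.506 -0.229  0.102] 45 [ 0.26  0.42  0.48  2.32 -1.78  0.77  3.98] mm -1.16
[ 0.576 -0.218  0.032] 45 [ 0.21  0.64  0.4   2.21 -2.02  0.78  4.09] mm -1.27
[ 0.576 -0.218  0.062] 45 [ 0.2   0.57  0.41  2.21 -1.94  0.74  4.01] mm -1.26
[ 0.684 -0.201  0.062] 45 [ 0.14  0.65  0.34  2.01 -1.93  0.62  3.84] mm -1.18
```

```bash
cat >> plan.py <<'E'
def best(P,B,q5s=(2.6,3.1,3.6),q3s=(-.8,-.4,0,.4,.8)):
    b=(-1,None)
    for q5 in q5s:
        for q3 in q3s:
            q0=np.array([.4-q3,.5,q3,2.2,q5,.5,q5*-1+1.6])
            s=least_squares(lambda q:np.r_[err(q,P,B)*100,.3*(q[2]-q3)],np.clip(q0,LO+.01,HI-.01),bounds=(LO,HI),max_nfev=60)
            if np.abs(err(s.x,P,B)).max()<.003 and margin(s.x).min()>b[0]: b=(margin(s.x).min(),s.x)
    return b
E
python3 - <<'E'
from plan import *
from fit import W
# replay history with min-norm
q=np.array(data[0][0])
def row(q,rv,sh,n,st):
    P,B=st
    for k in range(n):
        P=P+np.array(sh);B=R.from_rotvec(np.radians(rv)).as_matrix()@B
        for _ in range(3): q=q+np.linalg.pinv(jac(q))@err(q,P,B)
    return q,(P,B)
st=fk(q,m)
for rv,sh,n in [([0,0,0],[.02,-.025,.026],5),([0,0,0],[.02,-.036,0],5),([0,0,0],[.004,-.041,0],5),([0,0,0],[0,-.041,0],5),([-.55,-5.66,3.47],[0,-.014,-.01],4),([-.55,-5.66,3.47],[0,-.002,-.03],4)]:
    q,st=row(q,rv,sh,n,st);print(q.round(3))
for nm,U in dict(orig=[.474,-.187,.045],out=W(p,[-.15,-.0735,.045]),inn=W(p,[-.04,-.0735,.075])).items():
  for al in(35,40,45):
    for yw in(p[2],p[2]-.3):
      B=ori(al,yw);b=best(np.array(U)+.0187*B[:,0],B);print(nm,al,round(yw,2),round(b[0],2),None if b[1] is None else b[1].round(2))
E
```

```text
[-1.069  0.205  0.06   1.608 -0.012  1.33   0.21 ]
[-0.838  0.093  0.211  1.739 -0.02   1.312  0.593]
[-0.635 -0.032  0.401  1.863  0.014  1.308  0.98 ]
[-0.419 -0.005  0.651  1.838  0.004  1.307  1.448]
[-0.399 -0.212  0.766  2.105 -0.034  0.833  1.863]
[-0.975 -0.504  1.51   2.432 -0.38   0.204  2.753]
orig 35 0.16 0.13 [-0.06  0.87  0.8   2.44  4.05  1.39 -2.05]
orig 35 -0.14 0.03 [-0.26  0.87  0.8   2.54  3.66  1.26 -2.19]
orig 40 0.16 0.14 [-0.08  0.79  0.8   2.43  4.12  1.23 -2.1 ]
orig 40 -0.14 0.05 [-0.26  0.77  0.8   2.52  3.75  1.08 -2.2 ]
orig 45 0.16 0.15 [ 0.63  0.53 -0.    2.42  4.15  0.67 -1.85]
orig 45 -0.14 0.08 [-0.27  0.69  0.8   2.49  3.85  0.92 -2.25]
out 35 0.16 0.29 [ 0.97  0.73 -0.4   2.25  4.04  0.63 -1.61]
out 35 -0.14 0.23 [-0.26  0.88  0.8   2.34  3.7   1.1  -2.3 ]
out 40 0.16 0.26 [ 0.94  0.68 -0.4   2.23  4.07  0.51 -1.69]
out 40 -0.14 0.26 [-0.26  0.82  0.8   2.31  3.81  0.96 -2.35]
out 45 0.16 0.19 [ 0.91  0.64 -0.4   2.21  4.14  0.4  -1.81]
out 45 -0.14 0.29 [-0.26  0.77  0.8   2.28  3.93  0.83 -2.43]
inn 35 0.16 0.31 [ 0.79  0.72 -0.4   2.07  3.98  0.5  -1.75]
inn 35 -0.14 0.43 [-0.03  0.69  0.4   2.14  3.62  0.71 -2.09]
inn 40 0.16 0.19 [ 0.76  0.69 -0.4   2.04  4.07  0.38 -1.87]
inn 40 -0.14 0.39 [-0.03  0.66  0.4   2.11  3.74  0.58 -2.19]
inn 45 0.16 0.08 [ 0.74  0.67 -0.4   2.01  4.25  0.27 -2.08]
inn 45 -0.14 0.27 [-0.03  0.64  0.4   2.07  3.91  0.46 -2.35]
```

```bash
python3 - <<'E'
from plan import *
s=ctrl.get_state();A=R.from_rotvec(s['ee_rot']).as_matrix()
for y in(p[2],0): print(np.degrees(R.from_matrix(ori(90,y)@A.T).as_rotvec()).round(2))
q=s['joints']
yaw=0.
for P,al,n in[([.474,-.187,.25],90,6),([.474,-.187,.03],90,6),([.474,-.187,.12],90,3),([.563,-.22,.12],90,3),([.563,-.22,.04],90,3),([.563,-.22,.30],90,7)]:
    t=track(q,np.array(P),ori(al,yaw),n);q=t[-1];print(P,q.round(2),margin(t).min().round(2))
E
```

```text
[-6.96 39.36  3.27]
[-3.83 39.8  -5.4 ]
[0.474, -0.187, 0.25] [-0.55  0.31  1.04  1.88 -0.3   1.11  2.18] 0.13
[0.474, -0.187, 0.03] [-0.29  0.63  0.76  2.04 -0.66  0.73  2.46] 0.24
[0.474, -0.187, 0.12] [-0.41  0.5   0.9   2.   -0.5   0.88  2.34] 0.35
[0.563, -0.22, 0.12] [-0.29  0.65  0.84  1.76 -0.57  0.99  2.35] 0.37
[0.563, -0.22, 0.04] [-0.23  0.75  0.75  1.79 -0.66  0.86  2.41] 0.41
[0.563, -0.22, 0.3] [-0.38  0.48  0.97  1.59 -0.4   1.29  2.22] 0.28
```

servo_tool --series '[[[-0.64,6.63,-0.9],[0.0067,0,0.002],0.07],[[-0.64,6.63,-0.9],[0.0067,0,0.002],0.07],[[-0.64,6.63,-0.9],[0.0067,0,0.002],0.07],[[-0.64,6.63,-0.9],[0.0067,0,0.002],0.07],[[-0.64,6.63,-0.9],[0.0067,0,0.002],0.07]]'

```text
time_s: 3.07
position: [0.4693, -0.186, 0.25]
ee_rot: [-1.271, 1.104, 1.126]
contact_force: [-1.2, 0.3, 1.5]
opening: 0.07
```

servo_tool --series '[[[-0.64,6.63,-0.9],[0.0067,0,0.002],0.07],[[0,0,0],[0,0,-0.035],0.07],[[0,0,0],[0,0,-0.035],0.07],[[0,0,0],[0,0,-0.03],0.07],[[0,0,0],[0,0,0],0.07]]'

```text
time_s: 3.48
position: [0.4728, -0.1853, 0.1462]
ee_rot: [-1.214, 1.204, 1.2]
contact_force: [-0.9, -0.5, -0.4]
opening: 0.0699
```

```bash
python3 st.py; python3 -c "
from h import *
d=grab('wrist','w1.png'); print(proj(d,np.array([[.474,-.187,.088],[.474,-.187,0]])))
d=grab('top');import pickle;pickle.dump(d,open('top1.pkl','wb'))
"
```

```text
q [-0.427  0.451  0.922  2.011 -0.467  0.891  2.315] tcp [ 0.4728 -0.1853  0.1462] t 3.4833 F [-0.9 -0.5 -0.4] open 0.0699
[[0.01, -1.0, 0.002], [-0.002, 0.002, 1.0], [-1.0, -0.01, -0.002]] G [ 0.4726 -0.1853  0.1649] Gloc [-0.2335 -0.0251  0.1649]
turn to 45 [  3.55 -44.33   8.73]
[[252.60996721 205.83304507]
 [253.47509012 177.88178924]]
```

View pics/w1.png

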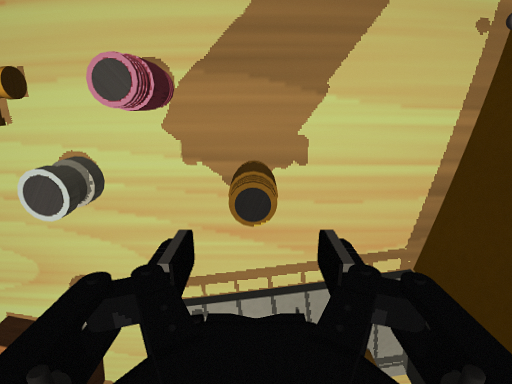

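Wrist view: the brass union's top is at (253,204), against a prediction of (252.6,205.8), so my position estimate holds. The pink look-alike is well clear at (115,80). Descending to grip.

servo_tool --series '[[[0,0,0],[0,0,-0.035],0.07],[[0,0,0],[0,0,-0.035],0.07],[[0,0,0],[0,0,-0.03],0.07],[[0,0,0],[0,0,-0.02],0.07],[[0,0,0],[0,0,0],0.03]]' --newtons 40

```text
time_s: 4.0
position: [0.475, -0.186, 0.0302]
ee_rot: [-1.219, 1.195, 1.195]
contact_force: [-1.8, 0.6, 0.0]
opening: 0.0597
```

servo_tool --series '[[[0,0,0],[0,0,0],0.03],[[0,0,0],[0,0,0],0.03],[[0,0,0],[0,0,0],0.03],[[0,0,0],[0,0,0],0.03],[[0,0,0],[0,0,0],0.03]]'

```text
time_s: 4.42
position: [0.4763, -0.187, 0.0332]
ee_rot: [-1.223, 1.192, 1.191]
contact_force: [-1.0, 0.1, 13.6]
opening: 0.043
```

servo_tool --series '[[[0,0,0],[0,0,0.01],0.03],[[0,0,0],[0,0,0.02],0.03],[[0,0,0],[0.03,-0.011,0],0.03],[[0,0,0],[0.03,-0.012,0],0.03],[[0,0,0],[0.028,-0.011,0],0.03]]'

```text
time_s: 4.83
position: [0.5648, -0.2205, 0.0632]
ee_rot: [-1.223, 1.193, 1.193]
contact_force: [-0.2, -0.9, -3.7]
opening: 0.0433
```

servo_tool --series '[[[0,0,0],[0,0,0],0.03],[[0,0,0],[0,0,0],0.03]]'

```text
time_s: 5.0
position: [0.5638, -0.221, 0.0622]
ee_rot: [-1.223, 1.195, 1.193]
contact_force: [-0.9, -0.4, -4.6]
opening: 0.0431
```

```bash
python3 st.py; python3 -c "
from h import *
d=grab('side');f=d['frame'];print(proj(d,np.array([[.563,-.22,.05]])))
u,v=proj(d,np.array([[.563,-.22,.05]]))[0].astype(int)
cv2.imwrite('pics/s2.png',cv2.resize(f[max(0,v-70):v+60,u-75:u+75],(0,0),fx=4,fy=4,interpolation=cv2.INTER_CUBIC)[:,:,::-1])"
```

```text
q [-0.223  0.715  0.754  1.821 -0.65   0.847  2.423] tcp [ 0.5638 -0.221   0.0622] t 5.0 F [-0.9 -0.4 -4.6] open 0.0431
[[0.022, -1.0, -0.002], [-0.003, -0.002, 1.0], [-1.0, -0.022, -0.003]] G [ 0.5634 -0.221   0.0809] Gloc [-0.1494 -0.0746  0.0809]
turn to 45 [  3.67 -43.65   8.57]
[[227.98597352 214.90088024]]
```

View pics/s2.png

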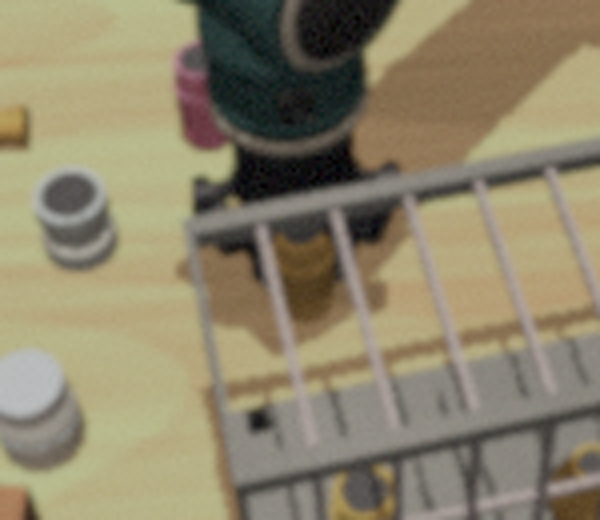

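The union is held, lifted, and clear in front of the cage. Setting it down here, to regrip it with the tilted hand.

servo_tool --series '[[[0,0,0],[0,0,-0.015],0.03],[[0,0,0],[0,0,-0.01],0.03],[[0,0,0],[0,0,-0.004],0.03],[[0,0,0],[0,0,0],0.03],[[0,0,0],[0,0,0],0.03]]'

```text
time_s: 5.47
position: [0.5627, -0.2205, 0.0321]
ee_rot: [-1.221, 1.194, 1.193]
contact_force: [-1.9, 1.9, 8.7]
opening: 0.0429
```

servo_tool --series '[[[0,0,0],[0,0,0],0.06],[[0,0,0],[0,0,0],0.07],[[0,0,0],[0,0,0],0.07],[[0,0,0],[0,0,0.02],0.07],[[0,0,0],[0,0,0.035],0.07]]'

```text
time_s: 5.88
position: [0.561, -0.2199, 0.0848]
ee_rot: [-1.218, 1.198, 1.198]
contact_force: [0.1, 0.1, 0.7]
opening: 0.0695
```

servo_tool --series '[[[0,0,0],[0,0,0.04],0.07],[[0,0,0],[-0.012,0,0.038],0.07],[[0,0,0],[-0.015,0,0.037],0.07],[[0,0,0],[-0.015,0,0.037],0.07],[[0,0,0],[-0.015,0,0.037],0.07]]'

```text
time_s: 6.3
position: [0.5047, -0.2208, 0.2773]
ee_rot: [-1.221, 1.195, 1.194]
contact_force: [0.4, 0.7, 1.8]
opening: 0.0699
```

```bash
cat > sweep.py <<'E'
from plan import *
from fit import W
def rep(path,n):
    "rows of pose increments along a joint path, tracked by min-norm"
    q0=path[0];rows=[];Pp,Bp=fk(q0,m)
    for q in path[1:]:
        P,B=fk(q,m); rows.append((np.degrees(R.from_matrix(B@Bp.T).as_rotvec()),P-Pp));Pp,Bp=P,B
    return rows
def lim(rows): return max(np.linalg.norm(r[0]) for r in rows),max(np.linalg.norm(r[1]) for r in rows)
E
python3 - <<'E'
from sweep import *
import st; print(st.s['joints'].round(3),st.s['position'].round(3),st.s['opening'])
q=st.s['joints'].copy()
for al,yw in[(40,0.),(40,-.14),(37,0)]:
    B=ori(al,yw);U=np.array([.563,-.22,.05])
    for off in(.12,):
        P=U+(.0187-off)*B[:,0]; b=best(P,B);print(al,yw,P.round(3),round(b[0],2),b[1].round(2))
    g=b[1]; N=30
    s=np.linspace(0,1,N+1)[:,None]; path=q+(g-q)*s
    path[:,5]+= -.0*np.sin(np.pi*s[:,0]); 
    tr=[fk(x,m)[0] for x in path]; rows=rep(path,N)
    print('lim',lim(rows)); print(np.array(tr)[::3].round(2).tolist())
    qs=q.copy();w=9
    for x in path[1:]:
        P,B2=fk(x,m)
        for _ in range(3): qs=qs+np.linalg.pinv(jac(qs))@err(qs,P,B2)
        w=min(w,margin(qs).min())
    print('minnorm end',qs.round(2),'worst',round(w,2))
E
```

```text
[-0.446  0.36   1.018  1.784 -0.343  1.164  2.247] [ 0.505 -0.221  0.277] 0.0698967247475865
40 0.0 [ 0.485 -0.22   0.115] 0.11 [ 0.3   0.35  0.4   2.46  4.2   0.75 -2.12]
lim (np.float64(9.615934511541974), np.float64(0.0504837618012061))
[[0.5, -0.22, 0.27], [0.4, -0.33, 0.26], [0.33, -0.42, 0.29], [0.3, -0.49, 0.34], [0.32, -0.55, 0.38], [0.38, -0.57, 0.4], [0.45, -0.55, 0.39], [0.51, -0.5, 0.34], [0.54, -0.42, 0.27], [0.54, -0.32, 0.19], [0.49, -0.22, 0.12]]
minnorm end [-0.38  0.69  1.18  2.46  1.07 -1.16  0.73] worst -1.35
40 -0.14 [ 0.486 -0.209  0.115] 0.06 [-0.18  0.41  0.8   2.51  3.99  0.79 -2.21]
lim (np.float64(9.605645678751499), np.float64(0.04738327430936198))
[[0.5, -0.22, 0.27], [0.4, -0.32, 0.26], [0.33, -0.4, 0.29], [0.3, -0.47, 0.34], [0.32, -0.51, 0.39], [0.37, -0.53, 0.41], [0.44, -0.52, 0.41], [0.5, -0.47, 0.36], [0.54, -0.4, 0.29], [0.54, -0.31, 0.2], [0.49, -0.21, 0.12]]
minnorm end [-0.55  0.7   1.24  2.51  0.92 -1.04  0.64] worst -1.24
37 0 [ 0.482 -0.22   0.111] 0.09 [-0.04  0.5   0.8   2.48  4.15  1.01 -2.16]
lim (np.float64(10.066075053514941), np.float64(0.05256673763991223))
[[0.5, -0.22, 0.27], [0.39, -0.32, 0.26], [0.31, -0.41, 0.3], [0.27, -0.48, 0.36], [0.29, -0.53, 0.42], [0.35, -0.56, 0.45], [0.43, -0.54, 0.44], [0.5, -0.5, 0.39], [0.54, -0.43, 0.31], [0.54, -0.33, 0.2], [0.48, -0.22, 0.11]]
minnorm end [-0.49  1.15  1.41  2.48  0.9  -1.62  0.53] worst -1.81
```

```bash
cat > sim.py <<'E'
from plan import *
from scipy.optimize import lsq_linear
V=np.array([1.89,1.89,2.39,2.39,3.01,3.01,3.01])*.7/12
def step(q,P,B,mar=.0,sub=1,lam=1e-3):
    q1=q.copy()
    for _ in range(3):
        J=jac(q1);e=err(q1,P,B)
        lo=np.maximum(LO+mar,q-V)-q1;hi=np.minimum(HI-mar,q+V)-q1
        dq=np.linalg.pinv(J)@e
        if np.any(dq<lo) or np.any(dq>hi):
            lo2=np.minimum(lo,-1e-9);hi2=np.maximum(hi,1e-9)
            dq=lsq_linear(np.r_[J,lam*np.eye(7)],np.r_[e,np.zeros(7)],(lo2,hi2)).x
        q1=q1+dq
    return q1
def run(q,rows,st=None,**k):
    P,B=st or fk(q,m);out=[]
    for rv,sh in rows:
        P=P+np.array(sh);B=R.from_rotvec(np.radians(rv)).as_matrix()@B
        q=step(q,P,B,**k);out.append(q)
    return q,(P,B),np.array(out)
E
python3 - <<'E'
from sim import *
for mar in(0,.03,.06):
    q=np.array([-.408,-.239,.753,2.125,.019,.818,1.813])
    q,s,o=run(q,[([-.55,-5.66,3.47],[0,-.002,-.03])]*4,mar=mar);print(mar,q.round(3))
print('actual -0.712 -0.36   1.193  2.393 -0.284  0.338  2.466')
# exact test on later segment: from that to tool-down etc
q=np.array([-.712,-.36,1.193,2.393,-.284,.338,2.466])
q,s,o=run(q,[([-.64,6.63,-.9],[.0067,0,.002])]*6+[([0,0,0],[0,0,-.0333])]*3);print(q.round(3),'act -0.427  0.451  0.922  2.011 -0.467  0.891  2.315')
E
```

```text
0 [-0.772 -0.39   1.181  2.436 -0.321  0.233  2.499]
0.03 [-0.772 -0.36   1.16   2.425 -0.354  0.235  2.499]
0.06 [-0.772 -0.33   1.146  2.404 -0.383  0.25   2.499]
actual -0.712 -0.36   1.193  2.393 -0.284  0.338  2.466
[-0.433  0.425  0.889  1.992 -0.384  0.891  2.237] act -0.427  0.451  0.922  2.011 -0.467  0.891  2.315
```

```bash
cat > shoot.py <<'E'
from sim import *
from fit import W
import multiprocessing as mp, sys
q0=ctrl.get_state()['joints']; U=np.array([.562,-.2195,.047])
def seg(qs,st,P,B):
    a,A=st; rv=np.degrees(R.from_matrix(B@A.T).as_rotvec()); n=max(1,int(np.ceil(max(np.linalg.norm(rv)/6.8,np.linalg.norm(P-a)/.04))))
    rows=[(rv/n,(P-a)/n)]*n; q,s,o=run(qs,rows,st,mar=.03); return q,s,o,rows
def job(seed):
    r=np.random.default_rng(seed)
    al=r.uniform(35,45);yw=r.uniform(-.2,.16);B=ori(al,yw);pre=U+(.0187-.11)*B[:,0]
    K=r.integers(2,5);q3g=r.uniform(-1,1);vias=[]
    for k in range(1,K+1):
        f=k/(K+.5);az=r.uniform(-.2,.6)
        q3=q0[2]+(q3g-q0[2])*f
        v=np.array([az-q3+.3,r.uniform(0,.6),q3,r.uniform(1.6,2.2),-.3+3.9*f,r.uniform(.3,.9),2.2-4.3*f])
        P,Bv=fk(v,m)
        if P[2]<.25 or P[0]>.6 or P[1]>-.0: return None
        vias.append((P,Bv))
    q=q0;st=fk(q,m);N=0;w=0;allo=[]
    for P,Bv in vias+[(pre-[0,0,-.12],B),(pre,B)]:
        q,st,o,rows=seg(q,st,P,Bv);N+=len(o);allo.append(len(rows));
        if N>60: return None
        tcp=np.array([fk(x,m)[0] for x in o]); 
        if tcp[:,2].min()<.1: return None
    ez=[np.abs(err(q,*st)).max()]
    G=.0187*B[:,0];B2=ori(al,yw)
    for P in [U+G,U+G+[0,0,.03],W(p,[-.042,-.0735,.092])+G,W(p,[-.042,-.0735,.062])+G]:
        q,st,o,rows=seg(q,st,P,B2); ez.append(np.abs(err(q,*st)).max())
    return max(ez),seed,N,al,yw,q,[ (v[0],R.from_matrix(v[1]).as_rotvec()) for v in vias],allo,margin(q).min()
if __name__=='__main__':
    n=int(sys.argv[1])
    with mp.Pool() as pool: res=[x for x in pool.imap_unordered(job,range(n),chunksize=4) if x]
    res.sort(key=lambda x:x[0]); pickle.dump(res[:20],open('shoot.pkl','wb')); print(len(res),mp.cpu_count())
    for x in res[:8]: print(round(x[0],4),x[1],x[2],round(x[3],1),round(x[4],2),x[5].round(2),x[7],round(x[8],2))
E
time timeout 300 python3 shoot.py 60
```

```text
5 4
0.0 12 41 37.5 0.14 [ 1.04  0.85 -0.74  2.06  3.57  0.31 -1.19] [9, 12, 16, 4] 0.12
0.008 26 39 39.9 -0.12 [ 0.31  0.65  0.02  2.11  3.57  0.51 -1.84] [9, 8, 4, 15, 3] 0.32
0.1005 49 35 38.6 0.01 [-0.05  0.74  0.52  2.09  3.95  0.77 -2.29] [12, 10, 10, 3] 0.38
0.1259 1 33 40.1 0.14 [-0.09  0.78  0.63  2.04  4.14  0.88 -2.39] [9, 9, 12, 3] 0.19
0.2091 23 35 41.9 0.03 [-0.7   0.13  0.95  2.18 -1.14  0.28  2.79] [10, 8, 13, 4] 0.03
real	0m2.673s
user	0m6.006s
sys	0m0.285s
```

```bash
sed -i 's/res.sort(key=lambda x:x\[0\])/res=[x for x in res if x[0]<.004];res.sort(key=lambda x:-x[8]+.004*x[2])/' shoot.py; time timeout 400 python3 shoot.py 4000
```

```text
79 4
0.0 1049 36 37.6 -0.0 [ 0.05  0.71  0.38  2.1   3.88  0.73 -2.17] [12, 8, 12, 4] 0.45
0.0 2119 35 36.1 -0.08 [-0.16  0.78  0.59  2.12  3.77  0.81 -2.28] [9, 10, 12, 4] 0.45
0.0 2671 35 37.0 -0.14 [-0.01  0.7   0.38  2.13  3.63  0.67 -2.09] [11, 7, 13, 4] 0.44
0.0 928 41 38.5 -0.09 [-0.05  0.71  0.46  2.11  3.78  0.69 -2.22] [14, 7, 16, 4] 0.46
0.0 2601 41 37.2 -0.03 [ 0.23  0.67  0.16  2.11  3.76  0.64 -1.99] [11, 6, 9, 11, 4] 0.45
0.0 2820 38 35.9 -0.15 [ 0.1   0.69  0.26  2.14  3.56  0.67 -1.97] [7, 6, 9, 12, 4] 0.43
0.0008 3770 39 35.6 -0.15 [ 0.07  0.69  0.28  2.14  3.56  0.68 -1.99] [11, 7, 8, 9, 4] 0.43
0.0015 2533 38 42.1 -0.09 [-0.1   0.71  0.51  2.09  3.9   0.63 -2.35] [12, 8, 15, 3] 0.43
real	1m19.972s
user	5m13.279s
sys	0m0.442s
```

```bash
python3 - <<'E'
from shoot import *
r=[x for x in pickle.load(open('shoot.pkl','rb')) if x[1]==1049][0]
al,yw=37.5,0.
B=ori(al,yw);pre=U+(.0187-.11)*B[:,0]
T=[(v[0],R.from_rotvec(v[1]).as_matrix()) for v in r[6]]+[(pre+[0,0,.12],B),(pre,B)]
q=q0;st=fk(q,m)
for P,Bv in T:
    q,st,o,rows=seg(q,st,P,Bv)
    print(len(rows),np.round(rows[0][0],2).tolist(),np.round(rows[0][1],4).tolist(),'margin',margin(o).min().round(2))
    for x in o[::3]: a,A=fk(x,m);print('   tcp',a.round(2),'wrist',(a-.305*A[:,0]).round(2),'dir',A[:,0].round(2))
    print(q.round(2))
pickle.dump(T,open('T.pkl','wb'))
E
```

```text
12 [-5.43, -1.93, -2.67] [0.0003, -0.0207, 0.0125] margin 0.03
   tcp [ 0.5  -0.25  0.28] wrist [ 0.48 -0.22  0.59] dir [ 0.05 -0.1  -0.99]
   tcp [ 0.5  -0.31  0.32] wrist [ 0.46 -0.19  0.6 ] dir [ 0.11 -0.38 -0.92]
   tcp [ 0.5  -0.37  0.36] wrist [ 0.46 -0.17  0.59] dir [ 0.13 -0.64 -0.76]
   tcp [ 0.5  -0.43  0.4 ] wrist [ 0.47 -0.17  0.56] dir [ 0.09 -0.84 -0.53]
[-0.64  0.49  1.22  1.87  1.01  0.66  0.61]
8 [-0.76, -5.47, 3.26] [0.007, -0.0103, 0.0127] margin 0.03
   tcp [ 0.51 -0.48  0.43] wrist [ 0.47 -0.2   0.54] dir [ 0.12 -0.93 -0.34]
   tcp [ 0.54 -0.51  0.49] wrist [ 0.43 -0.23  0.56] dir [ 0.36 -0.9  -0.24]
   tcp [ 0.56 -0.5   0.55] wrist [ 0.4  -0.25  0.58] dir [ 0.53 -0.84 -0.09]
[-0.19  0.07  0.74  1.96  2.37  0.52 -0.75]
12 [2.34, 2.42, 3.89] [-0.0056, 0.028, -0.025] margin 0.03
   tcp [ 0.57 -0.48  0.53] wrist [ 0.37 -0.25  0.55] dir [ 0.63 -0.77 -0.08]
   tcp [ 0.54 -0.42  0.43] wrist [ 0.31 -0.23  0.5 ] dir [ 0.76 -0.6  -0.23]
   tcp [ 0.52 -0.33  0.35] wrist [ 0.27 -0.21  0.47] dir [ 0.83 -0.4  -0.39]
   tcp [ 0.5  -0.25  0.26] wrist [ 0.25 -0.19  0.42] dir [ 0.83 -0.18 -0.52]
[ 0.03  0.14  0.6   2.46  4.3   0.63 -2.31]
3 [0.0, -0.0, 0.0] [0.0, 0.0, -0.04] margin 0.03
   tcp [ 0.49 -0.21  0.17] wrist [ 0.25 -0.21  0.36] dir [ 0.8  -0.   -0.61]
[ 0.28  0.43  0.43  2.47  4.11  0.86 -2.04]
```

servo_tool --series '[[[-5.43,-1.93,-2.67],[0,-0.021,0.0125],0.07],[[-5.43,-1.93,-2.67],[0,-0.021,0.0125],0.07],[[-5.43,-1.93,-2.67],[0,-0.021,0.0125],0.07],[[-5.43,-1.93,-2.67],[0,-0.021,0.0125],0.07],[[-5.43,-1.93,-2.67],[0,-0.021,0.0125],0.07]]'

```text
time_s: 6.72
position: [0.5062, -0.3263, 0.3395]
ee_rot: [-1.449, 1.493, 0.632]
contact_force: [-0.9, -0.6, 0.2]
opening: 0.07
```

servo_tool --series '[[[-5.43,-1.93,-2.67],[0,-0.021,0.0125],0.07],[[-5.43,-1.93,-2.67],[0,-0.021,0.0125],0.07],[[-5.43,-1.93,-2.67],[0,-0.021,0.0125],0.07],[[-5.43,-1.93,-2.67],[0,-0.021,0.0125],0.07],[[-5.43,-1.93,-2.67],[0,-0.021,0.0125],0.07]]'

```text
time_s: 7.13
position: [0.5062, -0.431, 0.4016]
ee_rot: [-1.595, 1.713, 0.008]
contact_force: [0.2, 0.1, 0.7]
opening: 0.0698
```

servo_tool --series '[[[-5.43,-1.93,-2.67],[0,-0.021,0.0125],0.07],[[-5.43,-1.93,-2.67],[0,-0.021,0.0125],0.07],[[0,0,0],[0,0,0],0.07]]'

```text
time_s: 7.38
position: [0.506, -0.4737, 0.4257]
ee_rot: [-1.63, 1.782, -0.261]
contact_force: [0.4, 0.2, -1.3]
opening: 0.0697
```

```bash
cat > nxt.py <<'E'
import sys
from sim import *
import shoot
from shoot import seg
T=pickle.load(open('T.pkl','rb'));s=ctrl.get_state();q=s['joints'];A=R.from_rotvec(s['ee_rot']).as_matrix();a=s['position']
print('q',q.round(3),'tcp',a.round(4),'fk err',(fk(q,m)[0]-a).round(3),'F',s['contact_force'].round(1))
st=(a,A)
for P,B in T[int(sys.argv[1]):]:
    q,st,o,rows=seg(q,st,P,B);print(len(rows),np.round(rows[0][0],2).tolist(),np.round(rows[0][1],4).tolist(),q.round(2),'err',np.abs(err(q,*st)).max().round(3))
E
python3 nxt.py 1
```

```text
q [-0.632  0.522  1.242  1.885  0.985  0.665  0.656] tcp [ 0.506  -0.4737  0.4257] fk err [-0.024 -0.007 -0.01 ] F [ 0.4  0.2 -1.3]
8 [-0.7, -5.48, 3.28] [0.0064, -0.0102, 0.0122] [-0.22  0.07  0.76  1.95  2.34  0.52 -0.73] err 0.059
12 [2.34, 2.42, 3.89] [-0.0056, 0.028, -0.025] [-0.22  0.17  0.86  2.47  4.3   0.67 -2.34] err 0.026
4 [-0.0, -0.0, 0.0] [-0.0, -0.0, -0.03] [ 0.04  0.5   0.7   2.47  4.13  0.97 -2.13] err 0.0
```

servo_tool --series '[[[-0.7,-5.5,3.3],[0.0065,-0.01,0.012],0.07],[[-0.7,-5.5,3.3],[0.0065,-0.01,0.012],0.07],[[-0.7,-5.5,3.3],[0.0065,-0.01,0.012],0.07],[[-0.7,-5.5,3.3],[0.0065,-0.01,0.012],0.07],[[-0.7,-5.5,3.3],[0.0065,-0.01,0.012],0.07]]'

```text
time_s: 7.8
position: [0.5311, -0.5148, 0.4765]
ee_rot: [-1.672, 1.294, -0.481]
contact_force: [-0.3, -0.4, 0.8]
opening: 0.0701
```

servo_tool --series '[[[-0.7,-5.5,3.3],[0.0065,-0.01,0.012],0.07],[[-0.7,-5.5,3.3],[0.0065,-0.01,0.012],0.07],[[-0.7,-5.5,3.3],[0.0065,-0.01,0.012],0.07],[[0,0,0],[0,0,0],0.07]]'

```text
time_s: 8.13
position: [0.5406, -0.5391, 0.5]
ee_rot: [-1.666, 1.068, -0.584]
contact_force: [-1.2, -1.4, 0.1]
opening: 0.07
```

```bash
python3 - <<'E'
import re
from kin import *
s=ctrl.get_state()
new=[([-.632,.522,1.242,1.885,.985,.665,.656],[.506,-.4737,.4257],[-1.63,1.782,-.261]),(s['joints'].tolist(),s['position'].tolist(),s['ee_rot'].tolist()),
([-.427,.451,.922,2.011,-.467,.891,2.315],[.4728,-.1853,.1462],[-1.214,1.204,1.2]),([-.446,.36,1.018,1.784,-.343,1.164,2.247],[.5047,-.2208,.2773],[-1.221,1.195,1.194])]
D=data+new
m0=pickle.load(open('kin.pkl','rb'))
src=open('kin.py').read()
src=src.replace("h,L1,L2,L3,e1,e2,e3,c1,c7=x","h,L1,L2,L3,e1,e2,e3,c1,c7,f1,f2,f3,f4,b2,b3,b4,b5,b6=x; q=np.array(q)+[0,b2,b3,b4,b5,b6,0]").replace("[e1,0,L1]","[e1,f1,L1]").replace("[e2,0,0]","[e2,f2,0]").replace("[e3,0,0]","[e3,f3,0]").replace("[0,0,L3]","[f4,0,L3]")
open('kin.py','w').write(src)
import importlib,kin;importlib.reload(kin)
def f(x):
    o=[]
    for q,P,r in D:
        pp,A=kin.fk(q,(m0[0],x));o+=list((pp-P)*5)+list(R.from_matrix(A.T@R.from_rotvec(r).as_matrix()).as_rotvec())
    return np.r_[o,.003*np.array(x[9:])*10]
r=least_squares(f,np.r_[m0[1],np.zeros(9)]);print(r.cost,r.x.round(3));print(np.abs(f(r.x)[:-9]).reshape(-1,6).max(1).round(4))
pickle.dump((m0[0],r.x),open('kin.pkl','wb'))
E
python3 nxt.py 2
```

```text
0.001029292075054241 [ 2.840e-01  4.930e-01  4.660e-01  3.080e-01  7.000e-03 -1.600e-02
  0.000e+00 -7.000e-03  1.574e+00 -1.200e-02 -1.200e-02 -1.000e-03
 -5.000e-03 -7.000e-03 -8.000e-03  9.000e-03  8.000e-03 -3.000e-03]
[0.0131 0.0116 0.01   0.0101 0.0169 0.0111 0.0109 0.0151]
q [-0.356  0.249  1.044  1.999  2.327  0.484 -0.726] tcp [ 0.5406 -0.5391  0.5   ] fk err [-0.001  0.002  0.001] F [-1.2 -1.4  0.1]
11 [3.03, 1.53, 4.6] [-0.0046, 0.0291, -0.0252] [-0.78 -0.25  1.22  2.53  3.96  0.22 -1.92] err 0.048
3 [-0.0, 0.0, -0.0] [-0.0, -0.0, -0.04] [-0.52  0.04  1.15  2.54  4.3   0.54 -2.28] err 0.104
```

```bash
sed -e "s/K=r.integers(2,5)/K=r.integers(1,3)/" -e "s/v=np.array(.*/v=np.array([az-q3+.3,r.uniform(0,.8),q3,r.uniform(1.4,2.3),2.3+1.6*r.random(),r.uniform(.3,.9),-.7-1.6*r.random()])/" -e "s/'shoot.pkl'/'shoot2.pkl'/" shoot.py > shoot2.py; timeout 300 python3 shoot2.py 3000
python3 - <<'E'
from shoot2 import *
for r in pickle.load(open('shoot2.pkl','rb'))[:3]:
    print(r[1],r[3],r[4])
    B=ori(r[3],r[4]);pre=U+(.0187-.11)*B[:,0]
    T=[(v[0],R.from_rotvec(v[1]).as_matrix()) for v in r[6]]+[(pre+[0,0,.12],B),(pre,B)]
    q=q0;st=fk(q,m)
    for P,Bv in T:
        q,st,o,rows=seg(q,st,P,Bv)
        print(len(rows),np.round(rows[0][0],2).tolist(),np.round(rows[0][1],4).tolist(),'margin',margin(o).min().round(2),'err',np.abs(err(q,*st)).max().round(3),'tcp',P.round(2),q.round(2))
    pickle.dump(T,open(f'T{r[1]}.pkl','wb'))
E
```

```text
119 4
0.0 1089 22 36.0 0.09 [ 0.43  0.69 -0.01  2.11  3.84  0.66 -1.83] [5, 14, 3] 0.46
0.0009 1203 17 35.6 0.02 [ 0.33  0.69  0.08  2.13  3.72  0.69 -1.83] [7, 7, 3] 0.44
0.0 386 19 37.3 -0.07 [ 0.24  0.67  0.13  2.14  3.6   0.64 -1.84] [5, 10, 4] 0.43
0.0 2149 22 36.0 0.13 [ 0.52  0.69 -0.08  2.1   3.9   0.63 -1.81] [6, 13, 3] 0.43
0.0 849 28 41.2 -0.06 [-0.19  0.79  0.66  2.11  3.86  0.75 -2.34] [10, 14, 4] 0.46
0.0 1620 23 36.7 -0.01 [ 0.4   0.67 -0.01  2.13  3.66  0.63 -1.76] [7, 12, 4] 0.44
0.0 1654 20 35.9 -0.08 [ 0.03  0.73  0.38  2.15  3.64  0.75 -2.01] [3, 13, 4] 0.42
0.0 1653 26 37.6 -0.02 [ 0.23  0.68  0.17  2.13  3.7   0.65 -1.9 ] [7, 15, 4] 0.44
1089 35.97607924412348 0.08602512957459035
5 [-1.81, -4.98, 1.75] [-0.0011, -0.0142, 0.0231] margin 0.29 err 0.0 tcp [ 0.53 -0.61  0.62] [ 0.12  0.28  0.76  1.91  2.99  0.78 -1.54]
14 [1.85, 3.23, 3.75] [-0.0033, 0.0273, -0.0283] margin 0.03 err 0.024 tcp [ 0.49 -0.23  0.22] [ 0.44  0.18  0.25  2.45  4.3   0.68 -2.17]
3 [-0.0, -0.0, -0.0] [-0.0, 0.0, -0.04] margin 0.03 err 0.0 tcp [ 0.49 -0.23  0.1 ] [ 0.65  0.45  0.1   2.45  4.
[... 206 characters left out ...]
0.0, 5.06] [-0.0063, 0.0239, -0.0097] margin 0.03 err 0.069 tcp [ 0.49 -0.22  0.22] [ 0.22  0.13  0.22  2.54  3.8   0.57 -1.91]
3 [-0.0, 0.0, -0.0] [0.0, 0.0, -0.04] margin 0.05 err 0.001 tcp [ 0.49 -0.22  0.1 ] [ 0.52  0.45  0.18  2.49  3.99  0.86 -1.82]
386 37.325667171594546 -0.06663371247679234
5 [-0.35, 3.79, 1.37] [-0.0063, -0.0127, -0.0374] margin 0.27 err 0.0 tcp [ 0.51 -0.6   0.31] [ 0.13  0.49  0.75  2.08  3.    0.57 -1.13]
10 [4.07, 0.04, 3.38] [-0.0019, 0.0386, -0.0092] margin 0.08 err 0.0 tcp [ 0.49 -0.21  0.22] [ 0.53  0.05  0.08  2.47  4.25  0.48 -2.29]
4 [0.0, -0.0, 0.0] [0.0, -0.0, -0.03] margin 0.05 err 0.0 tcp [ 0.49 -0.21  0.1 ] [ 0.41  0.41  0.22  2.52  3.84  0.79 -1.82]
```

servo_tool --series '[[[-0.35,3.8,1.37],[-0.0063,-0.0127,-0.0374],0.07],[[-0.35,3.8,1.37],[-0.0063,-0.0127,-0.0374],0.07],[[-0.35,3.8,1.37],[-0.0063,-0.0127,-0.0374],0.07],[[-0.35,3.8,1.37],[-0.0063,-0.0127,-0.0374],0.07],[[-0.35,3.8,1.37],[-0.0063,-0.0127,-0.0374],0.07]]'

```text
time_s: 8.55
position: [0.5109, -0.6002, 0.3111]
ee_rot: [-1.886, 1.195, -0.245]
contact_force: [0.9, -0.5, 0.4]
opening: 0.0703
```

servo_tool --series '[[[4.07,0.04,3.38],[-0.0019,0.0386,-0.0092],0.07],[[4.07,0.04,3.38],[-0.0019,0.0386,-0.0092],0.07],[[4.07,0.04,3.38],[-0.0019,0.0386,-0.0092],0.07],[[4.07,0.04,3.38],[-0.0019,0.0386,-0.0092],0.07],[[4.07,0.04,3.38],[-0.0019,0.0386,-0.0092],0.07]]'

```text
time_s: 8.97
position: [0.5018, -0.4051, 0.2668]
ee_rot: [-1.715, 0.876, 0.125]
contact_force: [1.6, 0.3, -0.1]
opening: 0.0701
```

```bash
cp T386.pkl T.pkl; python3 nxt.py 1
```

```text
q [ 0.277  0.169  0.414  2.303  3.449  0.38  -1.459] tcp [ 0.5018 -0.4051  0.2668] fk err [ 0.011  0.002 -0.001] F [ 1.6  0.3 -0.1]
5 [4.17, 0.06, 3.37] [-0.0024, 0.0381, -0.0089] [ 0.72  0.05 -0.11  2.47  4.25  0.47 -2.28] err 0.0
4 [-0.0, -0.0, -0.0] [-0.0, -0.0, -0.03] [ 0.58  0.4   0.04  2.52  3.8   0.75 -1.75] err 0.0
```

servo_tool --series '[[[4.17,0.06,3.37],[-0.0024,0.0381,-0.0089],0.07],[[4.17,0.06,3.37],[-0.0024,0.0381,-0.0089],0.07],[[4.17,0.06,3.37],[-0.0024,0.0381,-0.0089],0.07],[[4.17,0.06,3.37],[-0.0024,0.0381,-0.0089],0.07],[[4.17,0.06,3.37],[-0.0024,0.0381,-0.0089],0.07]]'

```text
time_s: 9.38
position: [0.4909, -0.2222, 0.2245]
ee_rot: [-1.497, 0.567, 0.444]
contact_force: [1.2, -0.2, 0.1]
opening: 0.07
```

servo_tool --series '[[[0,0,0],[0,0,-0.03],0.07],[[0,0,0],[0,0,-0.03],0.07],[[0,0,0],[0,0,0],0.07]]'

```text
time_s: 9.63
position: [0.4897, -0.2233, 0.1589]
ee_rot: [-1.496, 0.576, 0.447]
contact_force: [-1.6, 0.9, -0.2]
opening: 0.0702
```

```bash
python3 nxt.py 3; python3 st.py; python3 -c "
from h import *
d=grab('wrist','w2.png'); print(proj(d,np.array([[.562,-.2195,.088],[.562,-.2195,0]])))
import pickle;pickle.dump(d,open('w2.pkl','wb'))"
```

```text
q [ 0.425  0.254  0.179  2.475  3.947  0.607 -1.971] tcp [ 0.4897 -0.2233  0.1589] fk err [ 0.015  0.001 -0.003] F [-1.6  0.9 -0.2]
q [ 0.425  0.254  0.179  2.475  3.947  0.607 -1.971] tcp [ 0.4897 -0.2233  0.1589] t 9.6333 F [-1.6  0.9 -0.2] open 0.0702
[[0.79, -0.608, 0.08], [-0.073, 0.037, 0.997], [-0.608, -0.793, -0.015]] G [ 0.4749 -0.2219  0.1703] Gloc [-0.237  -0.0616  0.1703]
turn to 45 [ 0.56  7.56 13.58]
[[266.08483085 177.21542645]
 [265.98268045 101.02773604]]
```

View pics/w2.png

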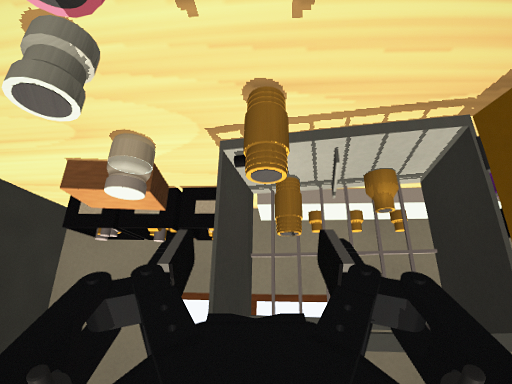

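Wrist view (seen from below the hand): the union stands at about (266,130) with its top at (268,175), predicted (266,177). The mate shows at (289,205) and the reducer at (380,190). Going in along the tool axis.

servo_tool --series '[[[0,0,0],[0,0.005,-0.028],0.07],[[0,0,0],[0,0.005,-0.028],0.07],[[0,0,0],[0.029,-0.0027,-0.022],0.07],[[0,0,0],[0.029,-0.0027,-0.022],0.07],[[0,0,0],[0.02,-0.002,-0.015],0.07]]'

```text
time_s: 10.1
position: [0.5723, -0.2208, 0.0497]
ee_rot: [-1.498, 0.567, 0.442]
contact_force: [-0.0, 0.4, 0.2]
opening: 0.0701
```

servo_tool --series '[[[0,0,0],[0.01,0,-0.008],0.07],[[0,0,0],[0,0,0],0.07]]'

```text
time_s: 10.27
position: [0.582, -0.2204, 0.042]
ee_rot: [-1.498, 0.567, 0.443]
contact_force: [-1.4, 0.4, 0.1]
opening: 0.0702
```

```bash
python3 st.py
```

```text
q [ 0.319  0.658  0.153  2.311  3.622  0.799 -1.761] tcp [ 0.582  -0.2204  0.042 ] t 10.2667 F [-1.4  0.4  0.1] open 0.0702
[[0.796, -0.601, 0.077], [-0.07, 0.036, 0.997], [-0.602, -0.799, -0.014]] G [ 0.5671 -0.2191  0.0532] Gloc [-0.1454 -0.0733  0.0532]
turn to 45 [ 0.46  8.04 13.4 ]
```

servo_tool --series '[[[0,0,0],[-0.001,0,-0.007],0.07],[[0,0,0],[0,0,0],0.03],[[0,0,0],[0,0,0],0.03],[[0,0,0],[0,0,0],0.03],[[0,0,0],[0,0,0],0.03]]' --newtons 50

```text
time_s: 10.68
position: [0.5778, -0.2213, 0.0352]
ee_rot: [-1.496, 0.569, 0.441]
contact_force: [-6.1, -0.4, 8.6]
opening: 0.0431
```

servo_tool --series '[[[0,0,0],[0,0,0],0.03],[[0,0,0],[0,0,0],0.03]]'

```text
time_s: 10.85
position: [0.5778, -0.2213, 0.0353]
ee_rot: [-1.496, 0.569, 0.441]
contact_force: [-5.1, -0.5, 8.5]
opening: 0.0429
```

servo_tool --series '[[[0,0,0],[0,0,0.01],0.03],[[0,0,0],[0,0,0.02],0.03],[[0,0,0],[0,0,0],0.03],[[0,0,0],[0.02,0.003,0],0.03],[[0,0,0],[0.02,0.003,0],0.03]]'

```text
time_s: 11.27
position: [0.6175, -0.2153, 0.0642]
ee_rot: [-1.495, 0.571, 0.442]
contact_force: [0.7, -0.5, -4.4]
opening: 0.043
```

```bash
python3 st.py; python3 -c "
from h import *
d=grab('side');f=d['frame'];g=grab('top')['frame']
u,v=proj(d,np.array([[.6,-.21,.05]]))[0].astype(int)
a=cv2.resize(f[v-50:v+50,u-50:u+50],(0,0),fx=4,fy=4,interpolation=cv2.INTER_CUBIC)
u,v=proj(grab('top'),np.array([[.6,-.21,.05]]))[0].astype(int)
b=cv2.resize(g[v-50:v+50,u-50:u+50],(0,0),fx=4,fy=4,interpolation=cv2.INTER_CUBIC)
cv2.imwrite('pics/s3.png',np.hstack([a,b])[:,:,::-1])"
```

```text
q [ 0.286  0.615  0.137  2.251  3.611  0.692 -1.803] tcp [ 0.6175 -0.2153  0.0642] t 11.2667 F [ 0.7 -0.5 -4.4] open 0.043
[[0.794, -0.603, 0.081], [-0.072, 0.04, 0.997], [-0.604, -0.797, -0.012]] G [ 0.6027 -0.214   0.0754] Gloc [-0.1095 -0.0739  0.0754]
turn to 45 [ 0.39  7.89 13.64]
```

View pics/s3.png

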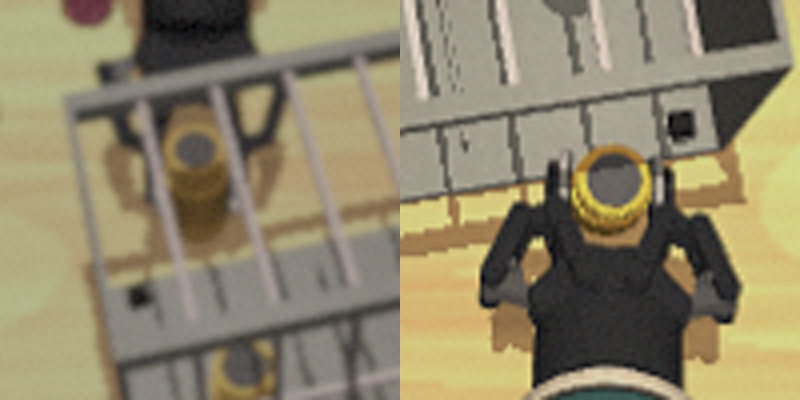

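The union is upright between the pads and just in front of the cage: side crop (195,150), top crop (612,185). The catch is clear to its right at (680,125). Inserting now.

servo_tool --series '[[[0,0,0],[0.023,0.0037,0],0.03],[[0,0,0],[0.023,0.0037,0],0.03],[[0,0,0],[0.023,0.0037,0],0.03],[[0,0,0],[0,0,-0.005],0.03],[[0,0,0],[0,0,0],0.03]]'

```text
time_s: 11.83
position: [0.6866, -0.2031, 0.0578]
ee_rot: [-1.495, 0.57, 0.445]
contact_force: [-1.0, 0.6, -5.2]
opening: 0.0432
```

servo_tool --series '[[[0,0,0],[0,0,-0.005],0.03],[[0,0,0],[0,0,-0.004],0.03],[[0,0,0],[0,0,0],0.03]]'

```text
time_s: 12.08
position: [0.6864, -0.2046, 0.0499]
ee_rot: [-1.495, 0.57, 0.441]
contact_force: [0.2, -2.8, -1.3]
opening: 0.0426
```

```bash
python3 st.py
```

```text
q [ 0.225  0.691  0.123  2.113  3.544  0.622 -1.812] tcp [ 0.6864 -0.2046  0.0499] t 12.0833 F [ 0.2 -2.8 -1.3] open 0.0426
[[0.795, -0.602, 0.081], [-0.072, 0.039, 0.997], [-0.603, -0.798, -0.012]] G [ 0.6715 -0.2032  0.0612] Gloc [-0.0399 -0.0741  0.0612]
turn to 45 [ 0.39  7.97 13.62]
```

servo_tool --series '[[[0,0,0],[0,0,-0.001],0.03],[[0,0,0],[0,0,0],0.05],[[0,0,0],[0,0,0],0.065],[[0,0,0],[0,0,0],0.065],[[0,0,0],[0,0,0],0.065]]'

```text
time_s: 12.5
position: [0.6869, -0.2036, 0.0491]
ee_rot: [-1.496, 0.569, 0.443]
contact_force: [0.4, -0.3, -0.0]
opening: 0.0648
```

servo_tool --series '[[[0,0,0],[-0.012,0.001,0.009],0.065],[[0,0,0],[-0.028,0.0025,0.021],0.065],[[0,0,0],[-0.028,0.0025,0.021],0.065],[[0,0,0],[-0.028,0.0025,0.021],0.065],[[0,0,0],[-0.028,0.0025,0.015],0.065]]'

```text
time_s: 12.92
position: [0.5618, -0.1923, 0.1374]
ee_rot: [-1.496, 0.568, 0.443]
contact_force: [1.2, -1.2, 2.2]
opening: 0.0646
```

```bash
python3 st.py; python3 -c "
from h import *
d=grab('side');f=d['frame'];t=grab('top');g=t['frame']
u,v=proj(d,np.array([[.68,-.2,.05]]))[0].astype(int)
a=cv2.resize(f[v-50:v+50,u-50:u+50],(0,0),fx=4,fy=4,interpolation=cv2.INTER_CUBIC)
u,v=proj(t,np.array([[.68,-.2,.05]]))[0].astype(int)
b=cv2.resize(g[v-50:v+50,u-50:u+50],(0,0),fx=4,fy=4,interpolation=cv2.INTER_CUBIC)
cv2.imwrite('pics/s4.png',np.hstack([a,b])[:,:,::-1])"
```

```text
q [ 0.295  0.37   0.128  2.388  3.676  0.589 -1.85 ] tcp [ 0.5618 -0.1923  0.1374] t 12.9167 F [ 1.2 -1.2  2.2] open 0.0646
[[0.795, -0.602, 0.079], [-0.071, 0.038, 0.997], [-0.603, -0.798, -0.012]] G [ 0.5469 -0.191   0.1487] Gloc [-0.161  -0.0424  0.1487]
turn to 45 [ 0.38  7.98 13.52]
```

View pics/s4.png

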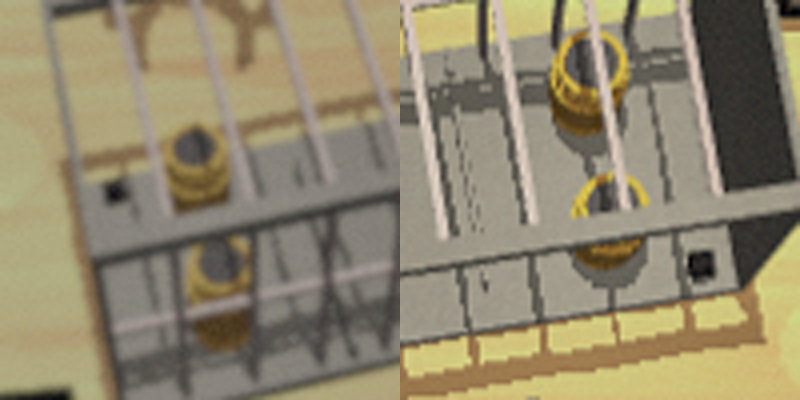

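Both unions stand upright in the right compartment: side crop (195,165) new and (220,290) mate; top crop (610,225) and (590,80). The hand is clear. Next I plan the door push on its outer face (+y side), with the hand pitched steeply.

```bash
cat > door.py <<'E'
from sim import *
from fit import W
from shoot import seg
import multiprocessing as mp, sys
H=W(p,[-.085,.15,0])[:2]
def face(th,r=.16,off=0.,z=.208):
    ps=p[2]-th; return np.r_[H+r*np.array([np.sin(ps),-np.cos(ps)])+(.015+off)*np.array([-np.cos(ps),-np.sin(ps)]),z]
def ori3(al,yw,ro): return ori(al,yw)@R.from_rotvec([ro,0,0]).as_matrix()
TH0=1.96
def plan(pa):
    al0,al1,d0,d1,ro,ro1,vx,vy,vz,r0=pa
    Y=lambda th:(p[2]-th)+d1+(d0-d1)*th/TH0
    O=lambda th:ori3(al1+(al0-al1)*th/TH0,Y(th),ro1+(ro-ro1)*th/TH0)
    T=[(np.array([.48,-.16,.34]),None),(np.array([vx,vy,vz]),O(TH0)),(face(TH0,r0,.05,.33),O(TH0)),(face(TH0,r0,.05),O(TH0))]
    for th in np.linspace(TH0,0,9): T.append((face(th,r0+(.16-r0)*(1-th/TH0),.01),O(th)))
    return T
def job(seed):
    r=np.random.default_rng(seed)
    pa=[r.uniform(45,65),r.uniform(45,62),r.uniform(-.2,.85),r.uniform(-.5,.5),r.uniform(-1.2,1.2),r.uniform(-1.2,1.2),r.uniform(.38,.55),r.uniform(.0,.25),r.uniform(.33,.5),r.uniform(.14,.2)]
    q=q0;st=(a0,A0);N=0;E=[];M=9
    for P,B in plan(pa):
        q,st,o,rows=seg(q,st,P,A0 if B is None else B);N+=len(o);E.append(np.abs(err(q,*st)).max());M=min(M,margin(q).min())
        if N>90 or E[-1]>.3: return None
    return max(E[1:]),seed,N,pa,M,q
s=ctrl.get_state();q0=s['joints'];a0,A0=fk(q0,m)
if __name__=='__main__':
    with mp.Pool() as pool: res=[x for x in pool.imap_unordered(job,range(int(sys.argv[1])),chunksize=4) if x]
    res.sort(key=lambda x:x[0]+.0005*x[2]); pickle.dump(res[:20],open('door.pkl','wb'));print(len(res))
    for x in res[:6]: print(round(x[0],4),x[1],x[2],np.round(x[3],2).tolist(),round(x[4],2),x[5].round(2))
E
time timeout 400 python3 door.py 3000; python3 -c "
from door import *
print(H, face(1.96), face(0), a0-s['position'])"
```

```text
[0.59172793 0.01097385] [0.43943143 0.06226493 0.208     ] [ 0.60206201 -0.14939513  0.208     ] [ 0.01483053  0.0035488  -0.00370608]
real	6m40.015s
user	0m2.373s
sys	0m0.417s
```

```bash
sed -i 's/E\[-1\]>.3/E[-1]>.06/; s/range(3,5)/&/' door.py; export OMP_NUM_THREADS=1 OPENBLAS_NUM_THREADS=1; time timeout 100 python3 door.py 400
```

```text
1
0.0577 106 74 [64.65, 45.69, -0.07, -0.04, 1.11, -0.87, 0.44, 0.05, 0.38, 0.14] 0.03 [ 1.36  0.58 -1.24  2.22  1.82  0.22  1.19]
real	0m47.929s
user	3m5.408s
sys	0m0.246s
```

```bash
cat > back.py <<'E'
from sim import *
from shoot import seg
import sys
rv=lambda r:R.from_rotvec(r).as_matrix()
s=ctrl.get_state();q=s['joints'];st=(s['position'],rv(s['ee_rot']))
WP=[([.490,-.2222,.2245],[-1.497,.567,.444]),([.5109,-.6002,.3111],[-1.886,1.195,-.245]),([.5406,-.5391,.5],[-1.666,1.068,-.584]),([.506,-.4737,.4257],[-1.63,1.782,-.261]),([.5047,-.2208,.3],[-1.221,1.195,1.194]),([.48,-.15,.38],[-1.221,1.195,1.194]),([.437,.076,.38],[-.945,1.356,.945]),([.43,.22,.36],[-.945,1.356,.945]),([.45,.14,.36],[-.945,1.356,.945]),([.445,.11,.205],[-.945,1.356,.945])]
st=(fk(q,m)[0],fk(q,m)[1])
for P,r in WP[int(sys.argv[1]):]:
    q,st,o,rows=seg(q,st,np.array(P),rv(r));print(len(rows),np.round(rows[0][0],2).tolist(),np.round(rows[0][1],4).tolist(),P,q.round(2),'err',np.abs(err(q,*st)).max().round(3))
H=np.array([.5917,.011]);yaw=.1578
for th in np.linspace(1.96,0,7):
    ps=yaw-th;P=np.r_[H+.16*np.array([np.sin(ps),-np.cos(ps)])+.03*np.array([-np.cos(ps),-np.sin(ps)]),.205]
    q,st,o,rows=seg(q,st,P,rv(r));print('th',th.round(2),len(rows),P.round(3),q.round(2),'err',np.abs(err(q,*st)).max().round(3))
E
timeout 60 python3 back.py 0
```

```text
4 [-0.07, -0.07, -0.0] [-0.0212, -0.0082, 0.0226] [0.49, -0.2222, 0.2245] [ 0.56  0.05  0.06  2.46  4.23  0.48 -2.26] err 0.001
10 [-4.06, -0.01, -3.32] [0.0021, -0.0378, 0.0087] [0.5109, -0.6002, 0.3111] [ 0.15  0.49  0.72  2.08  2.96  0.58 -1.09] err 0.0
6 [0.3, -3.26, -1.12] [0.0049, 0.0102, 0.0315] [0.5406, -0.5391, 0.5] [-0.32  0.25  1.01  2.    2.34  0.5  -0.73] err 0.0
6 [0.8, 5.47, -3.19] [-0.0058, 0.0109, -0.0124] [0.506, -0.4737, 0.4257] [-0.46  0.4   0.94  2.01  1.35  0.78  0.29] err 0.049
12 [5.47, 1.94, 2.68] [-0.0001, 0.0211, -0.0105] [0.5047, -0.2208, 0.3] [ 0.12  0.21  0.3   1.75 -0.08  1.17  2.01] err 0.0
3 [-0.0, 0.0, -0.0] [-0.0082, 0.0236, 0.0267] [0.48, -0.15, 0.38] [ 0.02  0.06  0.25  1.73 -0.03  1.33  1.85] err 0.0
6 [0.05, 0.19, -3.39] [-0.0072, 0.0377, 0.0] [0.437, 0.076, 0.38] [-0.23 -0.05 -0.    1.84 -0.01  1.35  0.99] err 0.0
4 [0.0, -0.0, 0.0] [-0.0018, 0.036, -0.005] [0.43, 0.22, 0.36] [-0.38  0.05 -0.16  1.79 -0.    1.31  0.68] err 0.0
3 [0.0, 0.0, 0.0] [0.0067, -0.0267, 0.0] [0.45, 0.14, 0.36] [-0.28  0.02 -0.08  1.82 -0.01  1.31  0.86] err 0.0
4 [0.0, 0.0, 0.0] [-0.0012, -0.0075, -0.0387] [0.445, 0.11, 0.205] [-0.26  0.13 -0.05  2.06  0.    0.95  0.91] err 0.0
th 1.96 1 [0.443 0.077 0.205] [-0.21  0.11 -0.02  2.08 -0.    0.95  0.98] err 0.0
th 1.63 2 [0.43  0.026 0.205] [-0.15  0.07  0.03  2.12 -0.01  0.94  1.1 ] err 0.0
th 1.31 2 [ 0.433 -0.027  0.205] [-0.08  0.08  0.08  2.12 -0.01  0.94  1.23] err 0.0
th 0.98 2 [ 0.454 -0.076  0.205] [-0.01  0.13  0.13  2.06 -0.03  0.95  1.35] err 0.0
th 0.65 2 [ 0.489 -0.115  0.205] [ 0.04  0.21  0.16  1.96 -0.04  0.97  1.44] err 0.0
th 0.33 2 [ 0.535 -0.142  0.205] [ 0.07  0.3   0.16  1.84 -0.06  1.    1.48] err 0.0
th 0.0 2 [ 0.587 -0.152  0.205] [ 0.08  0.4   0.16  1.71 -0.08  1.04  1.49] err 0.0
```

servo_tool --series '[[[0,0,0],[-0.018,-0.0075,0.022],0.06],[[0,0,0],[-0.018,-0.0075,0.022],0.04],[[0,0,0],[-0.018,-0.0075,0.022],0.02],[[0,0,0],[-0.018,-0.0075,0.022],0]]'

```text
time_s: 13.35
position: [0.4904, -0.2229, 0.2245]
ee_rot: [-1.496, 0.57, 0.443]
contact_force: [0.3, -0.1, -0.1]
opening: 0.024
```

servo_tool --series '[[[-4.06,0,-3.32],[0.0021,-0.0378,0.0087],0],[[-4.06,0,-3.32],[0.0021,-0.0378,0.0087],0],[[-4.06,0,-3.32],[0.0021,-0.0378,0.0087],0],[[-4.06,0,-3.32],[0.0021,-0.0378,0.0087],0],[[-4.06,0,-3.32],[0.0021,-0.0378,0.0087],0]]'

```text
time_s: 13.77
position: [0.5015, -0.4023, 0.2657]
ee_rot: [-1.704, 0.867, 0.134]
contact_force: [0.7, -0.2, -0.1]
opening: -0.0003
```

servo_tool --series '[[[-4.06,0,-3.32],[0.0021,-0.0378,0.0087],0],[[-4.06,0,-3.32],[0.0021,-0.0378,0.0087],0],[[-4.06,0,-3.32],[0.0021,-0.0378,0.0087],0],[[-4.06,0,-3.32],[0.0021,-0.0378,0.0087],0],[[-4.06,0,-3.32],[0.0021,-0.0378,0.0087],0]]'

```text
time_s: 14.18
position: [0.5127, -0.5908, 0.3094]
ee_rot: [-1.88, 1.179, -0.228]
contact_force: [0.9, -0.3, -0.6]
opening: -0.0004
```

servo_tool --series '[[[0.35,-3.8,-1.37],[0.0063,0.0127,0.0374],0],[[0.35,-3.8,-1.37],[0.0063,0.0127,0.0374],0],[[0.35,-3.8,-1.37],[0.0063,0.0127,0.0374],0],[[0.35,-3.8,-1.37],[0.0063,0.0127,0.0374],0],[[0.35,-3.8,-1.37],[0.0063,0.0127,0.0374],0]]'

```text
time_s: 14.6
position: [0.544, -0.5254, 0.4962]
ee_rot: [-1.663, 1.055, -0.559]
contact_force: [1.2, 0.5, 1.6]
opening: 0.0
```

```bash
sed -i 's/^st=(fk.*$/st=(s["position"],rv(s["ee_rot"]));print(q.round(2),s["position"].round(3),s["contact_force"].round(1))/' back.py; timeout 60 python3 back.py 3
```

```text
[-0.2   0.18  0.81  2.01  2.26  0.53 -0.6 ] [ 0.544 -0.525  0.496] [1.2 0.5 1.6]
6 [0.6, 5.47, -3.33] [-0.0063, 0.0086, -0.0118] [0.506, -0.4737, 0.4257] [-0.29  0.31  0.72  1.91  1.3   0.92  0.45] err 0.01
12 [5.47, 1.94, 2.68] [-0.0001, 0.0211, -0.0105] [0.5047, -0.2208, 0.3] [-0.02  0.22  0.46  1.75 -0.12  1.18  2.05] err 0.0
3 [0.0, -0.0, -0.0] [-0.0082, 0.0236, 0.0267] [0.48, -0.15, 0.38] [-0.14  0.07  0.42  1.73 -0.04  1.33  1.86] err 0.0
6 [0.05, 0.19, -3.39] [-0.0072, 0.0377, 0.0] [0.437, 0.076, 0.38] [-0.4  -0.05  0.16  1.84  0.    1.35  0.98] err 0.0
4 [-0.0, 0.0, 0.0] [-0.0018, 0.036, -0.005] [0.43, 0.22, 0.36] [-0.54  0.04  0.01  1.79 -0.01  1.31  0.69] err 0.0
3 [0.0, -0.0, 0.0] [0.0067, -0.0267, 0.0] [0.45, 0.14, 0.36] [-0.45  0.02  0.09  1.82 -0.01  1.31  0.86] err 0.0
4 [0.0, -0.0, 0.0] [-0.0013, -0.0075, -0.0387] [0.445, 0.11, 0.205] [-0.41  0.13  0.12  2.06 -0.02  0.95  0.93] err 0.0
th 1.96 1 [0.443 0.077 0.205] [-0.37  0.11  0.15  2.08 -0.03  0.95  1.01] err 0.0
th 1.63 2 [0.43  0.026 0.205] [-0.31  0.08  0.19  2.12 -0.02  0.94  1.11] err 0.0
th 1.31 2 [ 0.433 -0.027  0.205] [-0.24  0.08  0.25  2.12 -0.03  0.94  1.25] err 0.0
th 0.98 2 [ 0.454 -0.076  0.205] [-0.17  0.14  0.3   2.06 -0.05  0.95  1.38] err 0.0
th 0.65 2 [ 0.489 -0.115  0.205] [-0.1   0.22  0.32  1.96 -0.09  0.97  1.48] err 0.0
th 0.33 2 [ 0.535 -0.142  0.205] [-0.06  0.32  0.33  1.84 -0.12  1.    1.54] err 0.0
th 0.0 2 [ 0.587 -0.152  0.205] [-0.04  0.41  0.32  1.71 -0.15  1.04  1.55] err 0.0
```

servo_tool --series '[[[0.6,5.47,-3.33],[-0.0063,0.0086,-0.0118],0],[[0.6,5.47,-3.33],[-0.0063,0.0086,-0.0118],0],[[0.6,5.47,-3.33],[-0.0063,0.0086,-0.0118],0],[[0.6,5.47,-3.33],[-0.0063,0.0086,-0.0118],0],[[0.6,5.47,-3.33],[-0.0063,0.0086,-0.0118],0]]'

```text
time_s: 15.02
position: [0.518, -0.4925, 0.4493]
ee_rot: [-1.664, 1.55, -0.373]
contact_force: [0.2, -0.5, 0.7]
opening: -0.0002
```

servo_tool --series '[[[0.6,5.47,-3.33],[-0.0063,0.0086,-0.0118],0],[[0,0,0],[0,0,0],0]]'

```text
time_s: 15.18
position: [0.5148, -0.4816, 0.4362]
ee_rot: [-1.658, 1.67, -0.315]
contact_force: [1.7, 0.5, -0.8]
opening: 0.0002
```

servo_tool --series '[[[5.47,1.94,2.68],[0,0.021,-0.0105],0],[[5.47,1.94,2.68],[0,0.021,-0.0105],0],[[5.47,1.94,2.68],[0,0.021,-0.0105],0],[[5.47,1.94,2.68],[0,0.021,-0.0105],0],[[5.47,1.94,2.68],[0,0.021,-0.0105],0]]'

```text
time_s: 15.6
position: [0.5121, -0.3793, 0.3863]
ee_rot: [-1.513, 1.493, 0.317]
contact_force: [-0.7, -0.5, -1.0]
opening: -0.0001
```

servo_tool --series '[[[5.47,1.94,2.68],[0,0.021,-0.0105],0],[[5.47,1.94,2.68],[0,0.021,-0.0105],0],[[5.47,1.94,2.68],[0,0.021,-0.0105],0],[[5.47,1.94,2.68],[0,0.021,-0.0105],0],[[5.47,1.94,2.68],[0,0.021,-0.0105],0]]'

```text
time_s: 16.02
position: [0.5119, -0.2752, 0.3338]
ee_rot: [-1.292, 1.252, 0.892]
contact_force: [-1.6, 0.3, 0.3]
opening: 0.0001
```

```bash
timeout 60 python3 back.py 4|head -6
```

```text
[-0.18  0.15  0.64  1.79 -0.01  1.01  1.88] [ 0.512 -0.275  0.334] [-1.6  0.3  0.3]
3 [2.94, 3.04, 2.83] [-0.0024, 0.0181, -0.0113] [0.5047, -0.2208, 0.3] [-0.13  0.24  0.59  1.75 -0.15  1.18  2.08] err 0.0
3 [0.0, 0.0, 0.0] [-0.0082, 0.0236, 0.0267] [0.48, -0.15, 0.38] [-0.27  0.07  0.56  1.73 -0.05  1.33  1.87] err 0.0
6 [0.05, 0.19, -3.39] [-0.0072, 0.0377, 0.0] [0.437, 0.076, 0.38] [-0.54 -0.05  0.29  1.84  0.01  1.35  0.97] err 0.0
4 [-0.0, -0.0, 0.0] [-0.0018, 0.036, -0.005] [0.43, 0.22, 0.36] [-0.67  0.05  0.15  1.79 -0.01  1.31  0.69] err 0.0
3 [-0.0, 0.0, 0.0] [0.0067, -0.0267, 0.0] [0.45, 0.14, 0.36] [-0.58  0.02  0.23  1.82 -0.01  1.31  0.86] err 0.0
```

servo_tool --series '[[[2.94,3.04,2.83],[-0.003,0.02,0.016],0],[[2.94,3.04,2.83],[-0.003,0.02,0.016],0],[[2.94,3.04,2.83],[-0.003,0.02,0.016],0]]'

```text
time_s: 16.27
position: [0.5019, -0.216, 0.3821]
ee_rot: [-1.22, 1.201, 1.194]
contact_force: [-0.5, -0.3, 0.8]
opening: -0.0001
```

servo_tool --series '[[[0,0.2,-3.4],[-0.0066,0.0375,0],0],[[0,0.2,-3.4],[-0.0066,0.0375,0],0],[[0,0.2,-3.4],[-0.0066,0.0375,0],0],[[0,0.2,-3.4],[-0.0066,0.0375,0],0],[[0,0.2,-3.4],[-0.0066,0.0375,0],0]]'

```text
time_s: 16.68
position: [0.4695, -0.0275, 0.3812]
ee_rot: [-0.992, 1.342, 0.977]
contact_force: [1.5, -0.2, -0.1]
opening: -0.0003
```

servo_tool --series '[[[0,0.2,-3.4],[-0.0066,0.0375,0],0],[[0,0,0],[-0.0066,0.0375,0],0],[[0,0,0],[-0.0066,0.0375,0],0],[[0,0,0],[-0.0066,0.0375,0],0],[[0,0,0],[-0.006,0.0355,0],0]]'

```text
time_s: 17.1
position: [0.4377, 0.1586, 0.3813]
ee_rot: [-0.948, 1.364, 0.937]
contact_force: [0.8, 0.3, -0.6]
opening: 0.0001
```

```bash
timeout 60 python3 back.py 9|head -3; python3 - <<'E'
from h import *
t=grab('top');f=t['frame'];hsv=cv2.cvtColor(f,cv2.COLOR_RGB2HSV)
mk=((hsv[:,:,0]>24)&(hsv[:,:,0]<33)&(hsv[:,:,1]>235)&(hsv[:,:,2]>130)).astype(np.uint8)
n,l,s,c=cv2.connectedComponentsWithStats(mk);k=1+s[1:,4].argmax();ys,xs=np.where(l==k);print(s[k])
for i in(ys.argmin(),ys.argmax()): print(xs[i],ys[i],atz(t,(xs[i],ys[i]),.236).round(3))
s=ctrl.get_state();print(R.from_rotvec(s['ee_rot']).as_matrix().round(2).tolist())
E
```

```text
[-0.66  0.01  0.25  1.78  0.01  1.36  0.79] [0.438 0.159 0.381] [ 0.8  0.3 -0.6]
5 [0.1, -0.01, 0.05] [0.0015, -0.0097, -0.0353] [0.445, 0.11, 0.205] [-0.59  0.13  0.31  2.06 -0.05  0.95  0.96] err 0.0
th 1.96 1 [0.443 0.077 0.205] [-0.55  0.12  0.33  2.08 -0.05  0.95  1.03] err 0.0
[161 255   2   1   2]
161 255 [0.428 0.05  0.236]
161 255 [0.428 0.05  0.236]
[[-0.0, -0.94, 0.34], [-0.01, 0.34, 0.94], [-1.0, -0.0, -0.01]]
```

servo_tool --series '[[[0,0,0],[0.0015,-0.008,-0.0352],0],[[0,0,0],[0.0015,-0.008,-0.0352],0],[[0,0,0],[0.0015,-0.008,-0.0352],0],[[0,0,0],[0.0015,-0.008,-0.0352],0],[[0,0,0],[0.0015,-0.008,-0.0352],0]]'

```text
time_s: 17.57
position: [0.4457, 0.1163, 0.2038]
ee_rot: [-0.949, 1.363, 0.938]
contact_force: [2.1, 1.3, -0.1]
opening: 0.0003
```

servo_tool --series '[[[0,0,0],[0,-0.02,0],0],[[0,0,0],[0,-0.02,0],0],[[0,0,0],[-0.0065,-0.0255,0],0],[[0,0,0],[-0.0065,-0.0255,0],0],[[0,0,0],[0.0015,-0.0265,0],0]]'

```text
time_s: 17.98
position: [0.433, -0.0014, 0.2051]
ee_rot: [-0.949, 1.364, 0.939]
contact_force: [1.9, 2.6, -0.3]
opening: -0.0001
```

```bash
python3 - <<'E'
from h import *
s=ctrl.get_state();print(s['position'].round(4),s['contact_force'].round(1),s['joints'].round(2))
H=np.array([.5917,.011]);yaw=.1578
d=s['position'][:2]-H; r=np.linalg.norm(d)
# theta for which outward distance of tcp from axis = .03
a=np.arctan2(d[1],d[0]); be=np.arcsin(.03/r)
# panel dir angle = yaw-th-pi/2 ; tcp lies be clockwise (outward) of the panel
th=yaw-np.pi/2-(a+be); print('theta est',np.mod(th,2*np.pi),'r',r)
E
```

```text
[ 0.433  -0.0014  0.2051] [ 1.9  2.6 -0.3] [-0.44  0.1   0.39  2.1  -0.04  0.95  1.19]
theta est 1.460822517249741 r 0.15916275047896233
```

servo_tool --series '[[[0,0,0],[0.001,-0.025,0],0],[[0,0,0],[0.0105,-0.0245,0],0],[[0,0,0],[0.0105,-0.0245,0],0],[[0,0,0],[0.0175,-0.0195,0],0],[[0,0,0],[0.0175,-0.0195,0],0]]'

```text
time_s: 18.4
position: [0.4908, -0.1149, 0.2052]
ee_rot: [-0.948, 1.366, 0.938]
contact_force: [-0.9, 3.9, -0.1]
opening: -0.0001
```

servo_tool --series '[[[0,0,0],[0.022,-0.0135,0],0],[[0,0,0],[0.022,-0.0135,0],0],[[0,0,0],[0,0,0],0]]'

```text
time_s: 18.65
position: [0.5369, -0.1432, 0.2049]
ee_rot: [-0.949, 1.367, 0.936]
contact_force: [-0.3, 0.1, -0.0]
opening: -0.0002
```

```bash
python3 - <<'E'
from h import *
s=ctrl.get_state();print(s['position'].round(4),s['contact_force'].round(1),s['joints'].round(2))
t=grab('top');d=grab('side')
a=cv2.resize(t['frame'][45:275,120:370],(0,0),fx=1.6,fy=1.6,interpolation=cv2.INTER_CUBIC);b=cv2.resize(d['frame'][110:340,150:400],(0,0),fx=1.6,fy=1.6,interpolation=cv2.INTER_CUBIC)
cv2.imwrite('pics/door1.png',np.hstack([a,b])[:,:,::-1])
E
```

```text
[ 0.5369 -0.1432  0.2049] [-0.3  0.1 -0. ] [-0.19  0.35  0.48  1.83 -0.17  1.01  1.57]
```

View pics/door1.png

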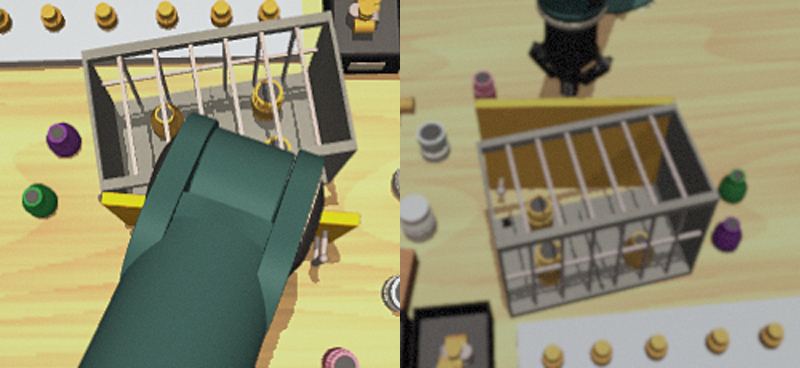

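The door is about 0.3 rad from shut (yellow edge at (105,205)–(358,220) in the top half). All fittings are standing: union at (540,208), mate (547,255), reducer (637,245). One viewing is left. Pushing on.

servo_tool --series '[[[0,0,0],[0.015,-0.004,0],0],[[0,0,0],[0.015,-0.003,0],0],[[0,0,0],[0.01,-0.002,0],0],[[0,0,0],[0,0,0],0]]'

```text
time_s: 19.08
position: [0.5752, -0.1487, 0.205]
ee_rot: [-0.949, 1.365, 0.941]
contact_force: [-0.8, -0.2, -0.1]
opening: 0.0001
```

servo_tool --series '[[[0,0,0],[0.005,0,0],0],[[0,0,0],[0.004,0,0],0],[[0,0,0],[0,0,0],0]]'

```text
time_s: 19.33
position: [0.5831, -0.1484, 0.2051]
ee_rot: [-0.948, 1.365, 0.943]
contact_force: [0.2, 0.4, 0.6]
opening: -0.0002
```

servo_tool --series '[[[0,0,0],[0.003,0,0],0],[[0,0,0],[0.003,0,0],0],[[0,0,0],[0,0,0],0]]'

```text
time_s: 19.58
position: [0.5892, -0.1482, 0.205]
ee_rot: [-0.948, 1.365, 0.944]
contact_force: [-4.7, -0.1, 2.9]
opening: 0.0001
```

servo_tool --series '[[[0,0,0],[0.003,0,0],0],[[0,0,0],[0,0,0],0]]'

```text
time_s: 19.75
position: [0.5897, -0.1482, 0.2049]
ee_rot: [-0.944, 1.369, 0.947]
contact_force: [-30.6, 5.6, 16.8]
opening: -0.0003
```

```bash
python3 st.py|head -1
```

```text
q [-0.16   0.45   0.467  1.69  -0.217  1.064  1.591] tcp [ 0.5897 -0.1482  0.2049] t 19.75 F [-30.6   5.6  16.8] open -0.0003
```

servo_tool --series '[[[0,0,0],[-0.006,0,0],0],[[0,0,0],[-0.025,0,0],0],[[0,0,0],[-0.035,0,0],0],[[0,0,0],[-0.035,0,0.015],0],[[0,0,0],[-0.035,0,0.015],0]]'

```text
time_s: 20.17
position: [0.4548, -0.1481, 0.2346]
ee_rot: [-0.948, 1.365, 0.944]
contact_force: [0.8, -0.9, 1.6]
opening: 0.0003
```

servo_tool --series '[[[0,0,0],[0,0.035,0.02],0],[[0,0,0],[0,0.035,0.02],0],[[0,0,0],[0,0.04,0],0],[[0,0,0],[0,0.04,0],0],[[0,0,0],[0,0.04,0],0]]'

```text
time_s: 20.58
position: [0.4565, 0.0437, 0.2759]
ee_rot: [-0.948, 1.361, 0.942]
contact_force: [1.8, -0.0, 0.1]
opening: -0.0
```

servo_tool --series '[[[0,0,0],[0,0.04,0],0],[[0,0,0],[0,0.04,0],0],[[0,0,0],[0,0.04,0],0],[[0,0,0],[0,0.02,0],0],[[0,0,0],[0,0,0],0]]'

```text
time_s: 21.0
position: [0.456, 0.1865, 0.275]
ee_rot: [-0.952, 1.361, 0.948]
contact_force: [-0.7, -0.2, -0.6]
opening: -0.0002
```

```bash
python3 st.py|head -1;python3 - <<'E'
from h import *
t=grab('top');d=grab('side')
from fit import W,p
for th in(0,.07,.2): 
    ps=p[2]-th;H=W(p,[-.085,.15,0])[:2];P=[np.r_[H+r*np.array([np.sin(ps),-np.cos(ps)])+.015*np.array([-np.cos(ps),-np.sin(ps)]),.236] for r in(.0,.3)]
    print(th,'top',proj(t,P).round(1).tolist(),'side',proj(d,P).round(1).tolist())
a=cv2.resize(t['frame'][55:205,150:350],(0,0),fx=2,fy=2,interpolation=cv2.INTER_CUBIC);b=cv2.resize(d['frame'][165:315,180:380],(0,0),fx=2,fy=2,interpolation=cv2.INTER_CUBIC)
cv2.imwrite('pics/door2.png',np.hstack([a,b])[:,:,::-1])
E
```

```text
q [-0.654  0.138  0.222  1.885 -0.029  1.128  0.801] tcp [0.456  0.1865 0.275 ] t 21.0 F [-0.7 -0.2 -0.6] open -0.0002
0 top [[184.0, 173.1], [344.5, 145.6]] side [[319.1, 169.4], [195.9, 194.4]]
0.07 top [[183.5, 173.2], [345.7, 156.8]] side [[319.5, 169.3], [195.2, 187.3]]
0.2 top [[182.4, 173.2], [345.9, 177.8]] side [[320.3, 169.2], [195.5, 174.3]]
```

View pics/door2.png

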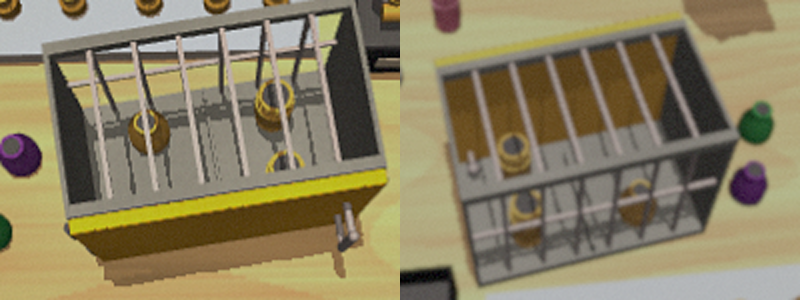

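The door's outer edge runs from (185,172) to (343.5,146.5) in the full top picture. The prediction for 0 rad is (184,173) to (344.5,145.6), and for 0.07 rad the free end would be at row 157, so the door is shut on its catch. Both unions and the reducer are standing, and the arm is clear.

```bash
python3 -c "
from station import ctrl
print(ctrl.close_job())"
```

```text
the job is handed in; nothing more can be done
None
```

The loose brass union now stands upright in the right compartment, in front of the matching union. The yellow door is shut on its catch, and the job is handed in at about 21 s on the robot's clock.

- **How it went:** I set the union down once on the bench in front of the cage. The first spot was too close to the robot for the tilted reach, so I regripped it there with the hand tilted. I then put it in, let go, backed out and pushed the door with closed fingertips.
- **Fittings:** The last top and side pictures show both unions and the reducer standing where they should be. The jar and camlock were outside that last crop, but they were standing in earlier pictures and the arm stayed well clear of them.
- **Door:** Its free edge was within about 1 px of where it should be at 0 rad, and about 10 px from where it would sit at the catch angle of 0.07 rad. I did not see a separate snap in the force readings. They went from 4.7 N to about 31 N in x against the stop (about 35 N in total), after which I backed off.
- **Arm:** It ended clear of everything, with no contact force beyond sensor noise. The highest wrist force I read was that 35 N.
- **What disagreed:** My own model of the arm was off by up to 2.4 cm during the move to the tilted pose. I steered by the measured tool pose instead.

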